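Change the wafer plate on the optical profiler

ROBOT

A 7-joint arm with a two-finger parallel gripper is mounted at the origin on the work surface. World frame = base frame: x ahead of the robot, y to its left, z up, the work surface at z = 0. Lengths are in m, angles in rad, forces in N, time in s.
With the tool pointing down it reaches from about 0.4 to 0.85 m from the base axis. Payload 4.5 kg.
Tool frame: the origin (TCP) lies midway between the tips of the shut fingers; the grasp point (between the pads) lies 19 mm behind it; z points along the fingers, y is the line along which they close (so a half turn about z gives the same grasp; the last joint's range is limited). The gripper opens to 88 mm and grips with 3 to 60 N. Pads are 18 mm wide; open, the fingers measure 123 mm over their backs; the gripper's body (75 mm by 187 mm) begins 45 mm behind the grasp point.
Start: joints at [1.36, 0.689, -0.195, 1.565, 0.157, 0.902, -0.215], TCP at [0.152, -0.606, 0.239] pointing down, gripper open.
Joint ranges: [-3.01, 3.01], [-0.46, 2.08], [-1.47, 1.51], [0.13, 2.56], [-1, 4.14], [0.04, 2.09], [-2.66, 2.66]. Speed limits (rad/s): [2.57, 2.57, 3.14, 3.14, 3.14, 3.14, 3.14].

INTERFACE

Orientations are given as a unit quaternion [x, y, z, w].
In Python, from plant import r gives the robot as it stands.
- The arm moves only by the tool move_arm, never from a script. Its argument "targets" is a list that holds one entry, the list of rows, each a list of 7 numbers: the opening, from 0 (shut) to 1 (fully open), then the shift along the tool's x, y, z in mm, then the turn, a rotation vector about the tool's x, y, z in degrees. In form: [[[claw, dx, dy, dz, ax, ay, az], ...]]. A call has 1 to 10 rows; each row is the pose to reach, as a shift and turn from the pose commanded when the call began, along the tool's axes at that moment; what a row does not reach only later rows make up. A row lasts 1/8 s, in which the tool goes at most 62.5 mm and 10.7 degrees, less where a joint would pass 70% of its speed; a pose out of reach is approached as far as the arm can. A call with a gripper value outside its range is refused whole. The fingers move at their own pace and stop on an object; "newtons" is the grip in N (left out, the last holds). Time passes only in rows, so rows that repeat a pose let the fingers close. It gives the time, the measured TCP pose, the force, the opening and the grip force at its end, in the units of the state.
- r.get_state(): the state, without advancing time (a new reading comes with each control period).
- r.snapshot(name): name is "scene" or "top"; returns the picture (400x640x3 uint8, red, green, blue); there is no depth.
- r.camera_info(name): a dict with "fx", "fy", "cx", "cy" (pixels), "k1" (the pictures are not rectified: a ray, as slopes to the right and down, at radius r is drawn at 1 + k1 r^2 times it, then the intrinsics apply), "R" (3x3) and "t" (3): a world point X has camera coordinates R X + t. Camera axes: x right, y down, z forward; pixel columns grow to the right and rows downward; lengths in m; the calibration is good to about 2 mm. A picture is of the moment at which its call begins. camera_info takes no time and is no camera call.
- r.finish_job(): hands the job in; it is judged then, once.
The state is a dict: "clock": time; "q": joint angles; "qd": joint speeds; "joint_torque": joint torques, N m; "tool_pos": TCP position; "eef_rot": TCP orientation; "contact_force": force on the tool from outside, world axes, zero at the start; "moment": the same for the moment, N m; "opening": opening from 0.0 (shut) to 1.0 (fully open); "finger_force": force on a finger pad.
Only numpy, scipy, OpenCV 4.12 (cv2) and the standard library are available. Lean on these libraries where they do the work, as an engineer would, in place of code of your own. Each camera call takes 0.05 s, during which the arm holds its last target. There are 200 camera calls.

TASK

The wafer on the profiler's stage has been measured: lift its plate (copper wafer) off the two stage pins and lean it on the grey plate rest, far edge down in the ledge, grip tab at the top, wafer side facing out, square and about in the middle. Then fit the next plate (dark blue wafer, lying on the mat) over the pins with its tab towards the front of the stage, until it sits flush. The optical head hangs close over the stage, so come in at a slant from the front; do not bump the head, touch the wafers, drop a plate or disturb the other things on the bench.

Things in the scene. Friction and masses are not known exactly. Their poses are not given: they have to be found in the camera images.
- profiler: Bench-top optical profiler, fixed. Origin at bench level under its stage's centre; +x from the stage's open front to its back, +y to the stage's left seen from the front, z up. Granite base x -90..175, y -80..80, 25 mm high. XY stage: level top face 124 x 100 mm, 70 mm above the bench, with two upright pins at x -18, y +34 and -34 mm. Column behind it: 38 mm thick, at x 125, y 0, 426 mm high.
- optical_head: Silver head, fixed; origin and axes of profiler. Lens of radius up to 19 mm at x 10, y 0, tip 60 mm above the stage top; from 100 mm above the stage a housing, x -24..44, y -30..30, up to 363 mm over the bench. It is 22 mm (level) from the middle of a seated plate's tab: a gripper straight down hits it, one leaning back 30 to 45 degrees towards the front clears it.
- pin_left (a point): Foot of the left steel pin: its axis, at the level of the stage top. The pin is 8 mm in diameter and 11 mm tall, its top 3 mm tapered to 3 mm diameter.
- pin_right (a point): Foot of the right steel pin (same size): its axis, at the level of the stage top.
- done_plate: Measured plate, loose, starts seated on the pins. Aluminium, 120 (x) x 90 (y) x 8 mm, 0.27 kg +-20%. Origin: centre of its underside; z out of its upper face. Through holes of 10 mm at x -18, y +34 and -34. Black upright grip tab at x -46, y 0: 24 mm long (x), 12 mm thick (y), top 52 mm above the underside. Copper-coloured wafer on the upper face: 51 mm across, 1.5 mm thick, at x 10.
- done_plate_grip (a point): Grip point inside the tab of the measured plate: x -46, y 0, z 36 mm in the plate's frame.
- done_plate_hole_left (a point): Centre of the left hole (y +34 mm) of the measured plate at its underside.
- done_plate_hole_right (a point): Centre of the right hole (y -34 mm) of the measured plate at its underside.
- done_plate_edge (a point): Middle of the measured plate's far (+x) edge, at the underside; this edge goes down into the ledge of the rest.
- done_plate_wafer: The copper-coloured wafer fixed on the measured plate (same origin and axes as the plate).
- next_plate: Next plate, loose, lying face up on the mat; same shape and size as done_plate, same origin and axes, but its wafer is dark blue.
- next_plate_grip (a point): Grip point inside the tab of the next plate: x -46, y 0, z 36 mm in the plate's frame.
- next_plate_hole_left (a point): Centre of the left hole (y +34 mm) of the next plate at its underside; belongs on pin_left.
- next_plate_hole_right (a point): Centre of the right hole (y -34 mm) of the next plate at its underside; belongs on pin_right.
- next_plate_wafer: The dark blue wafer fixed on the next plate (same origin and axes as the plate).
- mat: Blue bench mat, fixed, 160 x 130 x 3 mm, origin at the centre of its underside.
- plate_rest: Grey plate rest, fixed, like a tablet stand: foot 110 x 100 mm, origin at bench level under its centre. It faces its own +x; y along the ledge. Back 80 mm wide, 95 mm long, at 65 degrees to level, its top end towards -x. Ledge square to the back, 16 mm wide, with a 6 mm lip. A leaned plate: underside on the back, +x edge in the ledge, its y along the rest's y.
- rest_seat (a point): Middle of the inner corner between back and ledge: x 30, y 0, z 16 mm in the rest's frame. done_plate_edge belongs here.
- spare_lens: Bystander: spare dark objective lens standing on the bench, 38 mm across, 60 mm tall; origin at the centre of its underside.
- wafer_box: Bystander: flat white wafer box, 85 x 85 x 22 mm; origin at the centre of its underside.
- air_filter: Bystander: blue air-filter cartridge lying on the bench, 135 mm long (x), 46 mm wide, 40 mm high; origin under its middle.

How it is judged:
On the way:
1. the measured plate leans on the rest, let go (distance between done_plate_edge and rest_seat below 0.015 m and angle between done_plate's own z axis and vertical between 1.06 and 1.21 rad and contact force between the fingers and done_plate below 0.1 N and linear speed of done_plate below 0.03 m/s), for 0.2 s.
At the end, for the whole second after the job is handed in: Measured plate at rest on the plate rest: underside on the back (65 deg, within 4), edge middle within 15 mm of rest_seat, square within 7 deg, tab up. Next plate at rest on the stage: hole centres within 2.5 mm of the feet of their pins, flush within 1.5 mm, level within 1.4 deg (distance between done_plate_edge and rest_seat below 0.015 m and angle between done_plate's own z axis and vertical between 1.06 and 1.21 rad and angle between the y axis of done_plate and the y axis of plate_rest, either way round below 0.12 rad and z of done_plate_grip in the frame of plate_rest above 0.1 m and contact force between done_plate and plate_rest above 0.3 N and distance between next_plate_hole_left and pin_left below 0.0025 m and distance between next_plate_hole_right and pin_right below 0.0025 m and z of next_plate in the frame of profiler below 0.0715 m and angle between next_plate's own z axis and vertical below 0.025 rad and contact force between next_plate and profiler above 0.3 N and linear speed of each of done_plate, next_plate below 0.01 m/s); the robot touches nothing.
It fails at once if the optical head is bumped (more than 3 N) (contact force between anything else and optical_head above 3 N).
It fails at once if a wafer is touched (contact force between anything else and done_plate_wafer above 0.5 N or contact force between anything else and next_plate_wafer above 0.5 N).
It fails at once if a plate is dropped (falls or slides faster than 0.4 m/s while no finger holds it) ((linear speed of done_plate above 0.4 m/s and contact force between the fingers and done_plate below 0.1 N) or (linear speed of next_plate above 0.4 m/s and contact force between the fingers and next_plate below 0.1 N)).
It fails at once if a bystander is moved more than 15 mm (distance of any of spare_lens, wafer_box, air_filter from where it was at the start of the episode above 0.015 m).
It also fails if it takes over 61 s, if anything falls off the work surface, if the arm or the gripper's body presses on something with over 40 N, if the wrist force passes 120 N, or if a joint passes its speed limit or range.

## Working session

There is one attempt and no reset: what is moved stays moved. The work goes in short steps, Python scripts to look and compute and a tool call to move; the robot and the scene stay as the last step left them, time stands still between calls to the robot, and variables do not carry over. Pictures are saved under pics/ and viewed, at most 10 in all, crops included, and the job is handed in when it is done.

Besides the shell and the picture viewer there is one more tool, called after "Request:" as name(argument=value, ...), one argument or row to a line, values as JSON. move_arm: Moves the arm, as the interface text tells. Its arguments: {"type":"object","properties":{"targets":{"type":"array","items":{"type":"array","items":{"type":"array","items":{"type":"number"}}}},"newtons":{"type":"number"}},"required":["targets"]}

```bash
ls; mkdir -p pics
python3 - <<'E'
from plant import r
import cv2,numpy as np
for n in("scene","top"):
    im=r.snapshot(n);cv2.imwrite(f"pics/{n}0.png",im[:,:,::-1]);print(n,r.camera_info(n))
s=r.get_state();print(s)
E
```

```text
pics
scene {'fx': 382.3226513386287, 'fy': 382.3226513386287, 'cx': 319.1913262941573, 'cy': 199.16600927924628, 'k1': -0.03791404945279406, 'R': array([[ 0.87178771,  0.48987971, -0.00201363],
       [ 0.25521981, -0.45768887, -0.85169463],
       [-0.41814953,  0.741983  , -0.52403454]]), 't': array([-0.55072071, -0.03190835,  1.21080944])}
top {'fx': 454.6780693941223, 'fy': 454.6780693941223, 'cx': 310.9699180185758, 'cy': 203.41365644619364, 'k1': -0.030829866041326044, 'R': array([[-0.01661489, -0.99959372, -0.02315905],
       [-0.99546085,  0.01870816, -0.09331506],
       [ 0.09371041,  0.0215035 , -0.99536725]]), 't': array([0.08028679, 0.59509531, 1.00792774])}
{'clock': 0.1, 'q': array([ 1.35982508,  0.68992823, -0.1945006 ,  1.56624377,  0.15728828,
        0.90249042, -0.21511165]), 'qd': array([-0.00059159, -0.00070044, -0.00019732, -0.00314493,  0.00084746,
       -0.00053266, -0.00151381]), 'joint_torque': array([-2.67269752e-03, -5.28496242e+01, -1.27117977e+00, -1.53834987e+01,
       -5.25215711e-02,  2.06851662e-03,  6.25192570e-05]), 'tool_pos': array([ 0.15127075, -0.60582758,  0.23797119]), 'eef_rot': array([ 9.92517258e-01,  1.22101537e-01, -1.62899340e-04, -8.24807331e-04]), 'contact_force': array([-0.38580559,  0.10872151,  0.76862287]), 'moment': array([ 0.02322694,  0.00019168, -0.00586334]), 'finger_force': 0.0, 'opening': 1.0030678640763648}
```

View pics/scene0.png

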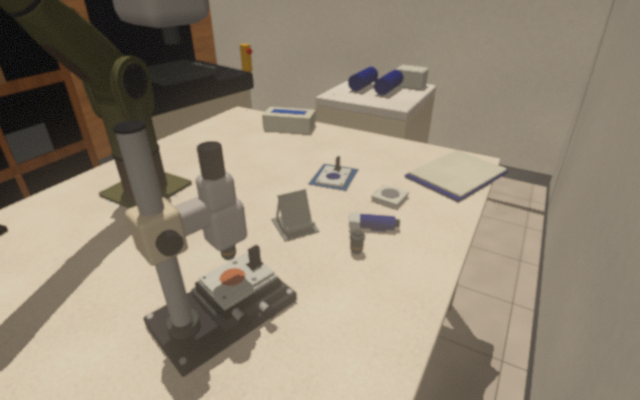

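View pics/top0.png

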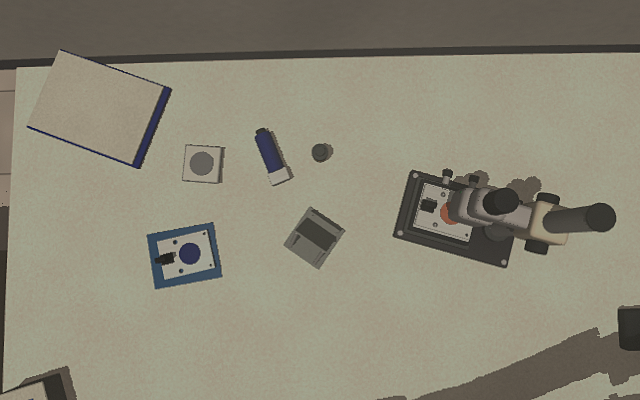

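```bash
cat > h.py <<'E'
from plant import r
import cv2,numpy as np
from scipy.spatial.transform import Rotation as Ro
C={n:r.camera_info(n) for n in("scene","top")}
def KD(n):
    c=C[n];return np.array([[c["fx"],0,c["cx"]],[0,c["fy"],c["cy"]],[0,0,1]]),np.array([c["k1"],0,0,0,0.])
def ray(n,uv):
    K,D=KD(n);p=cv2.undistortPoints(np.array(uv,float).reshape(-1,1,2),K,D).reshape(-1,2)
    R=C[n]["R"];d=np.c_[p,np.ones(len(p))]@R;return -R.T@C[n]["t"],d
def plane(n,uv,z):
    o,d=ray(n,uv);return o+d*((z-o[2])/d[:,2])[:,None]
def proj(n,X):
    K,D=KD(n);return cv2.projectPoints(np.array(X,float).reshape(-1,1,3),cv2.Rodrigues(C[n]["R"])[0],C[n]["t"],K,D)[0].reshape(-1,2)
def tri(uv1,uv2):  # scene, top
    o1,d1=ray("scene",[uv1]);o2,d2=ray("top",[uv2]);A=np.c_[d1[0],-d2[0]]
    s=np.linalg.lstsq(A,o2-o1,rcond=None)[0];a=o1+s[0]*d1[0];b=o2+s[1]*d2[0];return (a+b)/2,np.linalg.norm(a-b)
def crop(n,im,u0,u1,v0,v1,k,grid=10):
    c=cv2.resize(im[v0:v1,u0:u1,::-1],None,fx=k,fy=k,interpolation=cv2.INTER_CUBIC)
    for u in range(-(-u0//grid)*grid,u1,grid):
        x=(u-u0)*k+k//2;cv2.line(c,(x,0),(x,6),(0,0,255),1);cv2.putText(c,str(u),(x,16),0,.35,(0,0,255),1)
    for v in range(-(-v0//grid)*grid,v1,grid):
        y=(v-v0)*k+k//2;cv2.line(c,(0,y),(6,y),(0,0,255),1);cv2.putText(c,str(v),(8,y+4),0,.35,(0,0,255),1)
    return c
E
python3 - <<'E'
from h import *
s=cv2.imread("pics/scene0.png")[:,:,::-1];t=cv2.imread("pics/top0.png")[:,:,::-1]
a=crop("top",t,390,520,160,275,5);b=crop("top",t,142,228,216,294,5);
m=np.zeros((600,800,3),np.uint8)
def put(c,x,y):
    h=min(c.shape[0],600-y);w=min(c.shape[1],800-x);m[y:y+h,x:x+w]=c[:h,:w]
put(crop("top",t,390,490,165,270,4),0,0);put(crop("top",t,142,228,216,294,4),404,0)
put(crop("top",t,280,350,200,275,3),0,424);
put(crop("scene",s,190,300,230,310,4),360,316)
cv2.imwrite("pics/m1.png",m)
m2=np.zeros((600,800,3),np.uint8);m=m2
put(crop("scene",s,300,370,150,200,6),0,0);put(crop("scene",s,265,330,180,245,6),424,0);put(crop("top",t,280,350,200,275,4),0,300);put(crop("scene",s,140,300,225,365,2),420,390)
cv2.imwrite("pics/m2.png",m2)
E
```

```text
(no output)
```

View pics/m1.png

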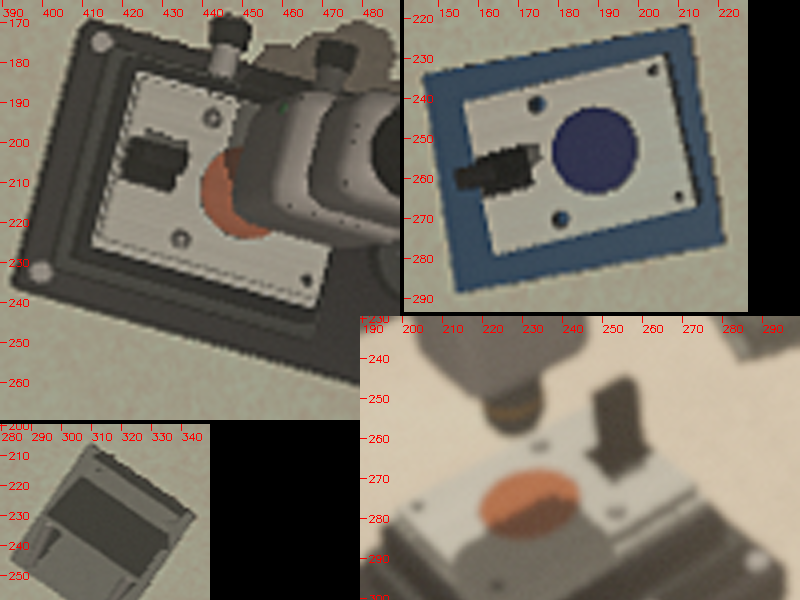

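View pics/m2.png

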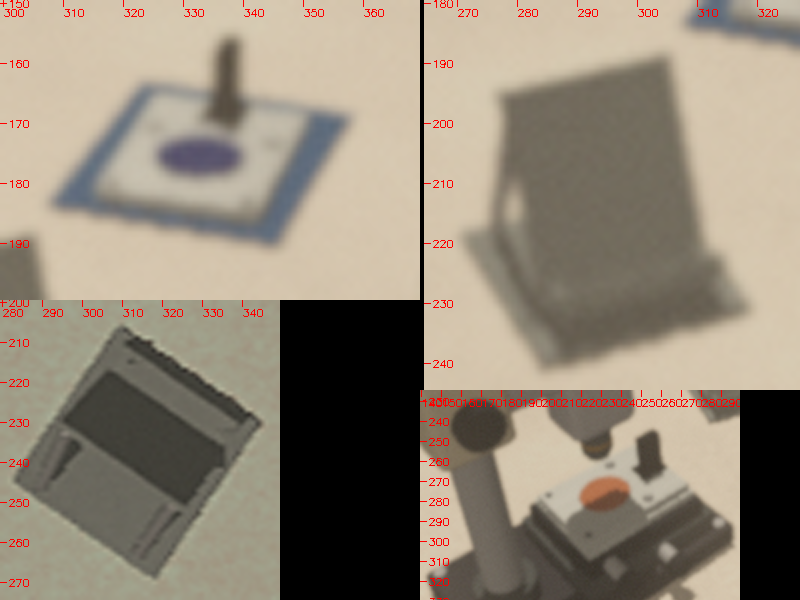

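Run:
```python
from h import *
s=cv2.imread("pics/scene0.png")[:,:,::-1];t=cv2.imread("pics/top0.png")[:,:,::-1]
g=cv2.cvtColor(t,cv2.COLOR_RGB2GRAY).astype(float);hsv=cv2.cvtColor(t,cv2.COLOR_RGB2HSV)
def dark(u,v,w=5):
    for _ in range(4):
        ui,vi=int(round(u)),int(round(v));p=g[vi-w:vi+w+1,ui-w:ui+w+1];yy,xx=np.mgrid[vi-w:vi+w+1,ui-w:ui+w+1]
        k=np.clip(np.median(p)-15-p,0,None)*(np.hypot(xx-u,yy-v)<4.5);u,v=(k*xx).sum()/k.sum(),(k*yy).sum()/k.sum()
    return u,v
def pose(name,L,Rr,z):
    X=plane("top",[L,Rr],z);d=X[0]-X[1];m=X.mean(0);y=d/np.linalg.norm(d);x=np.array([y[1],-y[0],0]);o=m+.018*x
    print(name,"L,R px",np.round(L,1),np.round(Rr,1),"sep",np.linalg.norm(d).round(4),"origin",o.round(4),"yaw x deg",np.degrees(np.arctan2(x[1],x[0])).round(2));return o,x,y
pose("done",dark(442.5,194),dark(434.7,224.3),.0785)
o,x,y=pose("next",dark(174.7,241.5),dark(180.7,270.2),.011)
# wafer
h=hsv.astype(int)
m=((h[...,0]>112)&(h[...,0]<140)&(h[...,1]>80)).astype(np.uint8);m[:220]=0;m[295:]=0;m[:,:140]=0;m[:,232:]=0
m=cv2.morphologyEx(m,cv2.MORPH_OPEN,np.ones((3,3)))
M=cv2.moments(m,True);w=plane("top",[(M["m10"]/M["m00"],M["m01"]/M["m00"])],.0125)[0];print("wafer",w.round(4),"area",M["m00"],"in plate",((w-o)@x).round(4),((w-o)@y).round(4))
# plate outline
m=((h[...,1]<60)&(h[...,2]>130)).astype(np.uint8);q=np.zeros_like(m);q[230:285,154:216]=m[230:285,154:216]
q=cv2.morphologyEx(q,cv2.MORPH_OPEN,np.ones((3,3)));cs=max(cv2.findContours(q,0,1)[0],key=cv2.contourArea);B=cv2.boxPoints(cv2.minAreaRect(cs))
X=plane("top",B,.011);print("outline",B.round(1).tolist(),"centre",X.mean(0).round(4),"sides",np.linalg.norm(np.diff(X,axis=0),axis=1).round(4),[np.degrees(np.arctan2(*(e[:2][::-1]))).round(2) for e in np.diff(X,axis=0)])
# rest foot
bg=(np.abs(t.astype(int)-np.array([1,1,1])*0).max(2)<135).astype(np.uint8);q=np.zeros_like(bg);q[196:280,272:356]=bg[196:280,272:356]
q=cv2.morphologyEx(q,cv2.MORPH_OPEN,np.ones((3,3)));cs=max(cv2.findContours(q,0,1)[0],key=cv2.contourArea);B=cv2.boxPoints(cv2.minAreaRect(cs))
X=plane("top",B,.004);print("rest",B.round(1).tolist(),"centre",X.mean(0).round(4),"sides",np.linalg.norm(np.diff(X,axis=0),axis=1).round(4),[np.degrees(np.arctan2(*(e[:2][::-1]))).round(2) for e in np.diff(X,axis=0)])
c=plane("top",[(309.5,206.2),(345,230.5),(318.3,269),(283,245)],.004);print("hand corners",c.round(4).tolist(),np.linalg.norm(np.roll(c,-1,0)-c,axis=1).round(3))
oc=c.mean(0);oc[2]=0;xx=(c[0]+c[1]-c[2]-c[3]);xx[2]=0;xx/=np.linalg.norm(xx)
for sg in(1,-1):
    X=xx*sg;Y=np.array([-X[1],X[0],0]);P=lambda a,b,z:oc+X*a+Y*b+np.array([0,0,z])
    pts=[P(-.010,.04,.102),P(-.010,-.04,.102),P(.030,.04,.016),P(.030,-.04,.016),P(.0445,.04,.0228),P(.0445,-.04,.0228)]
    print(sg,np.degrees(np.arctan2(X[1],X[0])).round(1),"scene",proj("scene",pts).round(0).tolist(),"top",proj("top",pts).round(0).tolist())
print("bases",plane("top",[(412-.5+3,175),(400,233)],.025).round(3))
T=r.get_state();print(Ro.from_quat(T["eef_rot"]).as_matrix().round(3).tolist())
```

```text
done L,R px [442.7 194. ] [434.7 224.1] sep 0.0678 origin [ 0.5691 -0.2242  0.0785] yaw x deg -107.15
next L,R px [174.6 241.7] [180.5 270.5] sep 0.0681 origin [0.4852 0.3638 0.011 ] yaw x deg -77.63
wafer [0.488  0.3539 0.0125] area 340.0 in plate 0.0103 0.0006
outline [[155.3000030517578, 241.6999969482422], [206.0, 229.60000610351562], [215.0, 267.0], [164.3000030517578, 279.1000061035156]] centre [0.4852 0.3638 0.011 ] sides [0.1219 0.0891 0.1209] [np.float64(-77.52), np.float64(-166.24), np.float64(102.57)]
rest [[282.1000061035156, 244.8000030517578], [309.70001220703125, 204.60000610351562], [345.6000061035156, 229.3000030517578], [318.0, 269.3999938964844]] centre [0.5206 0.0649 0.004 ] sides [0.1133 0.1013 0.1126] [np.float64(-35.39), np.float64(-125.64), np.float64(144.28)]
hand corners [[0.5923, 0.0738, 0.004], [0.5342, -0.0076, 0.004], [0.4467, 0.0559, 0.004], [0.5031, 0.1368, 0.004]] [0.1   0.108 0.099 0.109]
1 -35.6 scene [[306.0, 188.0], [277.0, 195.0], [313.0, 223.0], [285.0, 230.0], [315.0, 223.0], [287.0, 231.0]] top [[295.0, 230.0], [326.0, 252.0], [307.0, 217.0], [336.0, 237.0], [310.0, 211.0], [339.0, 231.0]]
-1 144.4 scene [[280.0, 198.0], [309.0, 191.0], [277.0, 218.0], [304.0, 211.0], [275.0, 214.0], [302.0, 207.0]] top [[332.0, 244.0], [300.0, 222.0], [321.0, 258.0], [292.0, 238.0], [317.0, 264.0], [288.0, 244.0]]
bases [[ 0.658 -0.169  0.025]
 [ 0.526 -0.131  0.025]]
[[0.97, 0.242, -0.001], [0.242, -0.97, 0.002], [-0.0, -0.002, -1.0]]
```

```bash
cat >> h.py <<'E'
TH=np.radians(40)
def frame(o,yaw,pitch=0):  # plate frame: yaw about z, then pitch about y (x axis down)
    return np.array(o,float),Ro.from_euler("ZY",[yaw,pitch],degrees=True).as_matrix()
def tool(F,off=(0,0,0),back=0,g=(-.046,0,.036),th=TH):  # world TCP pose holding plate at frame F; off in plate frame, back along tool z
    o,R=F;z=np.array([np.sin(th),0,-np.cos(th)]);y=np.array([0,1.,0]);x=np.cross(y,z)
    return o+R@(np.array(g)+np.array(off)+z*(.019-back)),R@np.c_[x,y,z]
def go(goal,name=""):
    s=r.get_state();R0=Ro.from_quat(s["eef_rot"]).as_matrix();p,R=goal
    print(name,"shift mm",(1000*R0.T@(p-s["tool_pos"])).round(1),"turn deg",np.degrees(Ro.from_matrix(R0.T@R).as_rotvec()).round(2))
    return R0
def wv(R0,v): return (R0.T@np.array(v)).round(1)
DONE=frame([.5691,-.2242,.070],-107.15)
NEXT=frame([.4850,.3637,.003],-77.6)
RC,RY=np.array([.5195,.0648,0]),-35.5
RX=np.array([np.cos(np.radians(RY)),np.sin(np.radians(RY)),0])
REST=frame(RC+RX*.00464+np.array([0,0,.0704]),RY,65)
E
python3 - <<'E'
from h import *
p=tool(DONE,back=.09);go((p[0]+np.array([-.12,0.02,.12]),p[1]),"wp");go(p,"pre");print(p[0])
E
```

```text
wp shift mm [ 433.7 -395.9  -41.8] turn deg [-20.59 -36.41 -56.3 ]
pre shift mm [ 545.3 -347.2   78.1] turn deg [-20.59 -36.41 -56.3 ]
[ 0.59612167 -0.13663666  0.16038916]
```

Request:
move_arm(
  targets=[
    [[0.6,48,-44,-8,-2.3,-4,-6.3],[0.6,96,-88,-16,-4.6,-8,-12.6],[0.6,145,-132,-24,-7,-12,-18.9],[0.6,193,-176,-32,-9.2,-16.2,-25],[0.6,241,-220,-40,-11.5,-20.2,-31.3],[0.6,290,-264,-42,-13.7,-24.3,-37.5],[0.6,338,-308,-42,-16,-28.3,-43.8],[0.6,386,-352,-42,-18.3,-32.4,-50],[0.6,434,-396,-42,-20.6,-36.4,-56.3],[0.6,545,-347,78,-20.6,-36.4,-56.3]],
  ],
  newtons=55,
)

```text
clock: 1.35
tool_pos: [0.5119, -0.1308, 0.2386]
eef_rot: [0.753, 0.563, -0.271, 0.205]
contact_force: [1.0, -0.1, 0.8]
opening: 0.602
finger_force: 0.0
```

Run:
```python
from h import *
s=r.get_state();print(s["clock"],s["tool_pos"],s["q"].round(2))
go(tool(DONE,back=.09),"pre");go(tool(DONE,back=.03),"mid");go(tool(DONE),"grasp")
```

```text
1.35 [ 0.51192567 -0.13081097  0.23863534] [-0.12  0.72 -0.14  1.8   0.75  1.16 -1.03]
pre shift mm [64.1 82.2 48.8] turn deg [ 0.63 -0.3   0.51]
mid shift mm [ 63.8  81.6 108.8] turn deg [ 0.63 -0.3   0.51]
grasp shift mm [ 63.6  81.2 138.8] turn deg [ 0.63 -0.3   0.51]
```

Request:
move_arm(
  targets=[
    [[0.6,0,0,0,0,0,0],[0.6,0,0,0,0,0,0]],
  ],
)

```text
clock: 1.6
tool_pos: [0.5071, -0.1399, 0.2393]
eef_rot: [0.756, 0.557, -0.276, 0.204]
contact_force: [0.2, -1.4, 0.3]
opening: 0.597
finger_force: 0.0
```

Run:
```python
from h import *
s=r.get_state();print(s["clock"],s["tool_pos"],np.abs(s["qd"]).max())
go(tool(DONE,back=.09),"pre");go(tool(DONE,back=.03),"mid");go(tool(DONE),"grasp")
t=r.snapshot("top");u=r.snapshot("scene")
R=Ro.from_quat(s["eef_rot"]).as_matrix()
P=[s["tool_pos"]+R@np.array([0,y,-.004]) for y in(-.03,.03)]
print(proj("top",P),proj("scene",P))
a=proj("top",P).mean(0).astype(int);b=proj("scene",P).mean(0).astype(int)
m=np.hstack([crop("top",t,a[0]-45,a[0]+45,a[1]-40,a[1]+40,4),crop("scene",u,b[0]-45,b[0]+45,b[1]-40,b[1]+40,4)]);cv2.imwrite("pics/g1.png",m)
```

```text
1.6 [ 0.50705216 -0.13987852  0.23927975] 0.04410828990457453
pre shift mm [73.4 84.1 41.3] turn deg [-0.05  0.16 -0.06]
mid shift mm [ 73.6  84.2 101.3] turn deg [-0.05  0.16 -0.06]
grasp shift mm [ 73.7  84.2 131.3] turn deg [-0.05  0.16 -0.06]
[[420.44977263 255.62666791]
 [429.15676948 223.32107277]] [[224.13439879 171.49396753]
 [240.31425826 181.66774238]]
```

View pics/g1.png

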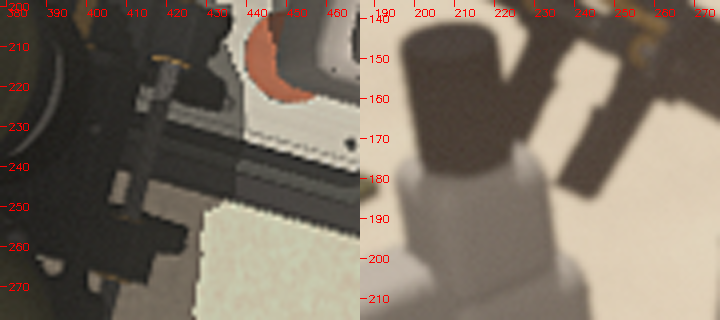

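Request:
move_arm(
  targets=[
    [[0.6,37,42,20,0,0,0],[0.6,73,84,41,0,0,0],[0.6,73.5,84,42,0,0,0],[0.6,73.5,84,65,0,0,0],[0.6,73.5,84,90,0,0,0],[0.6,73.5,84,110,0,0,0],[0.6,73.5,84,125,0,0,0],[0.6,73.5,84,131,0,0,0],[0.6,73.5,84,131,0,0,0],[0.6,73.5,84,131,0,0,0]],
  ],
)

```text
clock: 2.95
tool_pos: [0.5809, -0.19, 0.0919]
eef_rot: [0.756, 0.558, -0.275, 0.204]
contact_force: [-0.3, -0.3, -0.5]
opening: 0.6
finger_force: 0.0
```

Run:
```python
from h import *
s=r.get_state();print(s["clock"],s["tool_pos"],s["contact_force"],np.abs(s["qd"]).max())
go(tool(DONE),"grasp")
t=r.snapshot("top");u=r.snapshot("scene")
m=np.hstack([crop("top",t,390,490,165,245,4),crop("scene",u,190,290,220,300,4)]);cv2.imwrite("pics/g2.png",m)
```

```text
2.95 [ 0.58087157 -0.190029    0.0919409 ] [-0.33489929 -0.31586453 -0.53966901] 0.0016134538882336957
grasp shift mm [-1.5 -1.2  1.9] turn deg [ 0.12  0.03 -0.04]
```

View pics/g2.png

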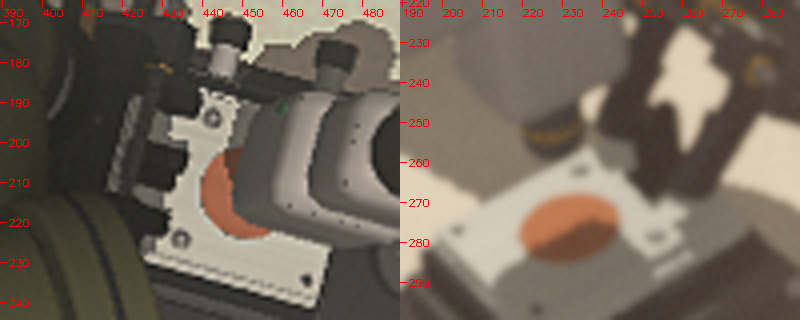

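Request:
move_arm(
  targets=[
    [[0.6,-1.5,-1,2,0,0,0],[0.3,-1.5,-1,2,0,0,0],[0.0,-1.5,-1,2,0,0,0],[0.0,-1.5,-1,2,0,0,0],[0.0,-1.5,-1,2,0,0,0],[0.0,-1.5,-1,2,0,0,0]],
  ],
  newtons=50,
)

```text
clock: 3.8
tool_pos: [0.5787, -0.1928, 0.0911]
eef_rot: [0.756, 0.558, -0.275, 0.204]
contact_force: [0.3, 0.1, 0.4]
opening: 0.13
finger_force: 50.0
```

Run:
```python
from h import *
s=r.get_state();print(s["clock"],s["tool_pos"].tolist(),s["eef_rot"].tolist(),s["contact_force"],s["finger_force"],s["opening"])
go(tool(DONE),"grasp");R0=go(tool((DONE[0]+[0,0,.022],DONE[1])),"lift 22");go(tool(DONE,off=(-.12,0,.03)),"out")
print(wv(R0,[0,0,1]))
```

```text
3.8 [0.578738933569689, -0.19276687805607007, 0.09109963691790003] [0.7559984294463796, 0.557761063168798, -0.2752467528694422, 0.20398087195187567] [0.25199086 0.09255652 0.3560548 ] 49.98711543157697 0.13046290593524804
grasp shift mm [ 0.5  0.1 -0.8] turn deg [ 0.07  0.07 -0.04]
lift 22 shift mm [-13.7   0.1 -17.7] turn deg [ 0.07  0.07 -0.04]
out shift mm [ 7.300e+01  1.000e-01 -1.011e+02] turn deg [ 0.07  0.07 -0.04]
[-0.6  0.  -0.8]
```

Request:
move_arm(
  targets=[
    [[0,-3,0,-3.5,0,0,0],[0,-6,0,-7,0,0,0],[0,-9,0,-11,0,0,0],[0,-12,0,-14.5,0,0,0],[0,-15,0,-18,0,0,0],[0,-15,0,-18,0,0,0]],
  ],
  newtons=55,
)

```text
clock: 4.55
tool_pos: [0.5788, -0.1927, 0.115]
eef_rot: [0.756, 0.558, -0.275, 0.204]
contact_force: [-0.2, -0.5, -3.1]
opening: 0.13
finger_force: 55.0
```

```bash
echo 'REF=(np.array([0.578739,-0.192767,0.0911]),Ro.from_quat([0.7559984294463796,0.557761063168798,-0.2752467528694422,0.20398087195187567]).as_matrix()) # tool pose with a plate seated' >> h.py
python3 - <<'E'
from h import *
s=r.get_state();print(s["clock"],s["tool_pos"].tolist(),s["contact_force"],s["moment"],s["finger_force"])
t=r.snapshot("top");u=r.snapshot("scene")
m=np.hstack([crop("top",t,390,490,165,245,4),crop("scene",u,190,290,220,300,4)]);cv2.imwrite("pics/g3.png",m)
E
```

```text
4.55 [0.5788416867800777, -0.19270641876949557, 0.1149664739958155] [-0.16837133 -0.49896553 -3.07428596] [ 0.97817045 -0.44149633 -0.01333928] 54.986463021487
```

View pics/g3.png

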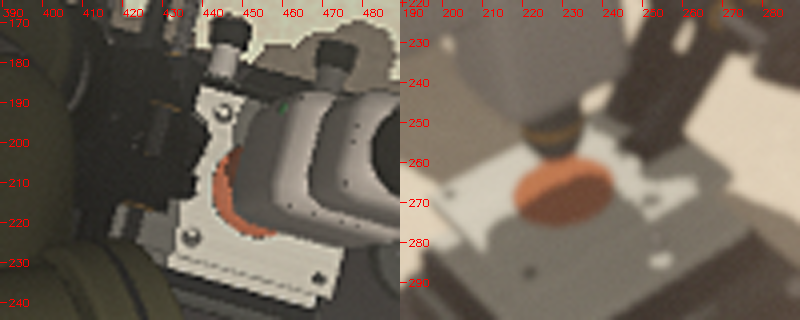

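Request:
move_arm(
  targets=[
    [[0,16,0,-13,0,0,0],[0,40,0,-34,0,0,0],[0,65,0,-55,0,0,0],[0,90,0,-76,0,0,0],[0,105,0,-89,0,0,0],[0,85,0,-115,0,0,0],[0,60,0,-145,0,0,0],[0,35,0,-175,0,0,0],[0,28,0,-182,0,0,0],[0,28,0,-182,0,0,0]],
  ],
)

```text
clock: 5.9
tool_pos: [0.6191, -0.0601, 0.2354]
eef_rot: [0.756, 0.558, -0.275, 0.204]
contact_force: [-0.8, -0.1, -3.5]
opening: 0.13
finger_force: 55.0
```

Run:
```python
from h import *
s=r.get_state();print(s["clock"],s["tool_pos"].tolist(),s["contact_force"],s["q"].round(2))
g=tool(REST,off=(-.11,0,.03));print(g[0],g[1].round(2).tolist())
go(g,"hover")
```

```text
5.9 [0.6191207479997775, -0.06012251852507887, 0.23536776137522922] [-0.80882863 -0.12428333 -3.53209434] [-0.2   0.87 -0.14  1.4   0.68  1.39 -0.92]
[0.51176437 0.07031777 0.22245697] [[-0.74, 0.58, -0.34], [0.53, 0.81, 0.25], [0.42, -0.0, -0.91]]
hover shift mm [  79.4 -141.1  -50.1] turn deg [ -9.81  56.04 -74.55]
```

Request:
move_arm(
  targets=[
    [[0,8,-14,-10,-1,5.6,-7.5],[0,16,-28,-20,-2,11.2,-14.9],[0,24,-42,-28,-2.9,16.8,-22.4],[0,32,-56,-36,-3.9,22.4,-29.8],[0,40,-70,-42,-4.9,28,-37.3],[0,48,-85,-46,-5.9,33.6,-44.7],[0,56,-99,-48,-6.9,39.2,-52.2],[0,64,-113,-50,-7.8,44.8,-59.6],[0,72,-127,-50,-8.8,50.4,-67.1],[0,79,-141,-50,-9.8,56,-74.5]],
  ],
)

```text
clock: 7.15
tool_pos: [0.5105, 0.0689, 0.221]
eef_rot: [0.296, 0.93, 0.066, -0.208]
contact_force: [0.4, -0.6, -3.3]
opening: 0.126
finger_force: 55.0
```

Request:
move_arm(
  targets=[
    [[0,0,0,0,0,0,0],[0,0,0,0,0,0,0],[0,0,0,0,0,0,0]],
  ],
)

```text
clock: 7.52
tool_pos: [0.512, 0.0704, 0.2233]
eef_rot: [0.298, 0.93, 0.065, -0.205]
contact_force: [-0.1, 0.0, -2.7]
opening: 0.132
finger_force: 55.0
```

Run:
```python
from h import *
s=r.get_state();print(s["clock"],s["tool_pos"].tolist(),s["contact_force"],s["q"].round(2))
R0=go(tool(REST,off=(-.11,0,.03)),"hover")
for o in((-.11,0,.004),(-.05,0,.004),(-.01,0,.004),(0,0,.004),(0,0,0)):go(tool(REST,off=o),str(o))
t=r.snapshot("top");u=r.snapshot("scene")
F=REST[0]+REST[1]@np.array([-.11,0,.03]);P=[F+REST[1]@np.array(p) for p in((.06,.045,.008),(.06,-.045,.008),(.06,.045,0),(-.06,.045,.008),(-.06,-.045,.008))]
print(proj("scene",P).round(1).tolist(),proj("top",P).round(1).tolist())
m=np.hstack([crop("top",t,265,365,180,280,4),crop("scene",u,250,350,130,230,4)]);cv2.imwrite("pics/g4.png",m)
```

```text
7.525 [0.5120061010560606, 0.07038817873535348, 0.22334030255506815] [-0.1463166   0.01754803 -2.72394857] [ 0.4   0.88 -0.89  1.59  0.31  1.2   0.43]
hover shift mm [-0.2 -0.2  0.9] turn deg [-0.05  0.16 -0.04]
(-0.11, 0, 0.004) shift mm [16.5 -0.2 20.7] turn deg [-0.05  0.16 -0.04]
(-0.05, 0, 0.004) shift mm [-29.3  -0.1  59.4] turn deg [-0.05  0.16 -0.04]
(-0.01, 0, 0.004) shift mm [-59.9  -0.1  85.2] turn deg [-0.05  0.16 -0.04]
(0, 0, 0.004) shift mm [-67.5  -0.1  91.7] turn deg [-0.05  0.16 -0.04]
(0, 0, 0) shift mm [-65.   -0.1  94.7] turn deg [-0.05  0.16 -0.04]
[[312.1, 182.4], [278.9, 190.0], [311.0, 182.3], [303.3, 135.5], [269.1, 141.7]] [[299.7, 216.5], [336.1, 241.5], [297.8, 219.5], [280.8, 235.7], [322.0, 264.3]]
```

View pics/g4.png

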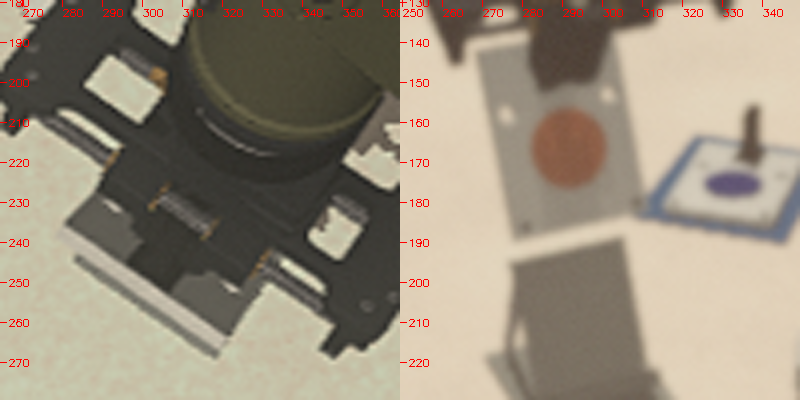

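Request:
move_arm(
  targets=[
    [[0,9,0,11,0,0.1,0],[0,16,0,20,0,0.1,0],[0,16,0,20,0,0.1,0],[0,-7,0,39,0,0.1,0],[0,-30,0,59,0,0.1,0],[0,-46,0,72,0,0.1,0],[0,-56,0,81,0,0.1,0],[0,-60,0,84.5,0,0.1,0],[0,-60,0,84.5,0,0.1,0]],
  ],
)

```text
clock: 8.75
tool_pos: [0.5272, 0.0592, 0.1214]
eef_rot: [0.298, 0.93, 0.066, -0.207]
contact_force: [-1.1, -0.0, -3.0]
opening: 0.131
finger_force: 55.0
```

Run:
```python
from h import *
s=r.get_state();print(s["clock"],s["tool_pos"].tolist(),s["contact_force"],s["moment"])
for o in((-.003,0,.004),(0,0,.004),(0,0,0)):go(tool(REST,off=o),str(o))
```

```text
8.75 [0.5272254504397274, 0.059241205919594475, 0.12137982043634392] [-1.05952058 -0.02002863 -2.99165095] [-0.35246484 -0.64616753  0.02759588]
(-0.003, 0, 0.004) shift mm [-5.3  0.   5.1] turn deg [ 0.   -0.05 -0.03]
(0, 0, 0.004) shift mm [-7.6  0.   7. ] turn deg [ 0.   -0.05 -0.03]
(0, 0, 0) shift mm [-5.   0.  10.1] turn deg [ 0.   -0.05 -0.03]
```

Request:
move_arm(
  targets=[
    [[0,-2.3,0,2,0,0,0],[0,-4,0,3.7,0,0,0],[0,-5.3,0,5.1,0,0,0],[0,-5.3,0,5.1,0,0,0]],
  ],
)

```text
clock: 9.25
tool_pos: [0.5287, 0.0596, 0.118]
eef_rot: [0.297, 0.93, 0.067, -0.207]
contact_force: [-2.7, -1.3, 16.5]
opening: 0.129
finger_force: 55.0
```

Request:
move_arm(
  targets=[
    [[0,-0.8,0,0.7,0,0,0],[0,-1.5,0,1.3,0,0,0],[0,-1.5,0,1.3,0,0,0]],
  ],
)

```text
clock: 9.62
tool_pos: [0.5288, 0.0599, 0.1177]
eef_rot: [0.297, 0.93, 0.067, -0.208]
contact_force: [-4.2, -1.4, 25.0]
opening: 0.128
finger_force: 55.1
```

Request:
move_arm(
  targets=[
    [[0,-0.8,0,0.7,0,0,0],[0,-1.5,0,1.3,0,0,0],[0,-1.5,0,1.3,0,0,0]],
  ],
)

```text
clock: 10.0
tool_pos: [0.5289, 0.0601, 0.1174]
eef_rot: [0.296, 0.93, 0.068, -0.209]
contact_force: [-6.2, -1.8, 33.4]
opening: 0.133
finger_force: 55.2
```

Run:
```python
from h import *
s=r.get_state();print(s["clock"],s["tool_pos"].tolist(),s["contact_force"],s["moment"])
go(tool(REST),"")
```

```text
10.0 [0.528897238327675, 0.06012238725010257, 0.11742301195699326] [-6.17515047 -1.75044939 33.38624717] [0.65401006 3.13559175 0.52367729]
 shift mm [-2.6 -1.7  6.9] turn deg [ 0.05 -0.35  0.16]
```

Request:
move_arm(
  targets=[
    [[0,5,0,-4,0,0,0],[0,9.2,0,-7.7,0,0,0],[0,9.2,0,-7.7,0,0,0],[0,10.5,0,-6.2,0,0,0],[0,11.5,0,-5,0,0,0],[0,11.5,0,-5,0,0,0]],
  ],
)

```text
clock: 10.75
tool_pos: [0.5237, 0.0613, 0.1197]
eef_rot: [0.298, 0.93, 0.066, -0.207]
contact_force: [-0.0, 0.4, -2.9]
opening: 0.131
finger_force: 55.0
```

Run:
```python
from h import *
s=r.get_state();print(s["clock"],s["tool_pos"].tolist(),s["contact_force"],s["moment"])
p,R=tool(REST);print("pos err in plate frame (x down, z out) mm",(1000*REST[1].T@(s["tool_pos"]-p)).round(1));go((p,R))
```

```text
10.75 [0.5237088527451561, 0.0612777218657497, 0.11965929229271866] [-2.71999064e-03  4.42568098e-01 -2.92906209e+00] [-0.346854   -0.65233007  0.01341923]
pos err in plate frame (x down, z out) mm [-10.5  -0.4   0.1]
 shift mm [-8.   0.4  6.8] turn deg [-0.04 -0.06 -0.05]
```

Request:
move_arm(
  targets=[
    [[0,0.5,0,0.6,0,0,0],[0,1,0,1.2,0,0,0],[0,1,0,1.2,0,0,0]],
  ],
)

```text
clock: 11.12
tool_pos: [0.5236, 0.0616, 0.1195]
eef_rot: [0.298, 0.93, 0.066, -0.206]
contact_force: [3.2, -3.3, 0.4]
opening: 0.132
finger_force: 55.0
```

Request:
move_arm(
  targets=[
    [[0,0.5,0,0.6,0,0,0],[0,1,0,1.2,0,0,0],[0,1,0,1.2,0,0,0]],
  ],
)

```text
clock: 11.5
tool_pos: [0.5236, 0.0617, 0.1194]
eef_rot: [0.299, 0.93, 0.066, -0.204]
contact_force: [4.7, -6.0, 5.2]
opening: 0.125
finger_force: 55.0
```

Run:
```python
from h import *
s=r.get_state();print(s["clock"],s["tool_pos"].tolist(),s["contact_force"],s["moment"])
p,R=tool(REST);print("pos err in plate frame (x down, z out) mm",(1000*REST[1].T@(s["tool_pos"]-p)).round(1),"F plate",REST[1].T@s["contact_force"]);go((p,R))
```

```text
11.5 [0.5236104862476404, 0.06167484125074337, 0.11937089009484016] [ 4.71987249 -6.01158288  5.15993092] [-1.15966115 -0.97569706  0.30181471]
pos err in plate frame (x down, z out) mm [-10.4  -0.2  -0.3] F plate [-1.57722918 -2.15327901  8.82705782]
 shift mm [-8.1  0.2  6.5] turn deg [ 0.08  0.2  -0.12]
```

Request:
move_arm(
  targets=[
    [[0,-1.2,0,-1.5,0,0,0],[0,-3.5,0,0.4,0,0,0],[0,-5.8,0,2.3,0,0,0],[0,-7.3,0,3.6,0,0,0],[0,-8.1,0,4.3,0,0,0],[0,-8.1,0,4.3,0,0,0]],
  ],
)

```text
clock: 12.25
tool_pos: [0.5255, 0.0617, 0.1163]
eef_rot: [0.297, 0.93, 0.067, -0.208]
contact_force: [-1.3, -6.2, 30.5]
opening: 0.125
finger_force: 55.1
```

Run:
```python
from h import *
s=r.get_state();print(s["clock"],s["tool_pos"].tolist(),s["contact_force"],s["moment"])
p,R=tool(REST);print("pos err in plate frame (x down, z out) mm",(1000*REST[1].T@(s["tool_pos"]-p)).round(1),"F plate",REST[1].T@s["contact_force"]);go((p,R))
```

```text
12.25 [0.5255092740802763, 0.06168842562282817, 0.11630857993524074] [-1.30846562 -6.15876859 30.51298332] [-0.12367692  2.04966531  0.52963101]
pos err in plate frame (x down, z out) mm [-7.   1.  -0.2] F plate [-26.59288683  -5.77377893  15.17123957]
 shift mm [-5.5 -1.   4.3] turn deg [ 0.05 -0.2   0.04]
```

Run:
```python
from h import *
t=r.snapshot("top");u=r.snapshot("scene")
F=REST[0]+REST[1]@np.array([-.007,.001,0])
P=[F+REST[1]@np.array(p) for p in((.06,.045,.008),(.06,-.045,.008),(-.06,.045,.008),(-.06,-.045,.008),(.01,0,.0095),(-.018,.034,.008),(-.018,-.034,.008))]
print(proj("scene",P).round(1).tolist())
Q=[RC+RX*a+np.array([-RX[1],RX[0],0])*b+[0,0,c] for a,b,c in((.030,.04,.016),(.030,-.04,.016),(.0445,.04,.0228),(.0445,-.04,.0228),(.042,.04,.0282),(.042,-.04,.0282))]
print(proj("scene",Q).round(1).tolist())
m=np.hstack([crop("scene",u,255,335,170,250,7),crop("top",t,280,350,190,270,3)[:560].repeat(1,0) if 0 else cv2.copyMakeBorder(crop("top",t,272,352,195,275,3),0,320,0,0,0)]);cv2.imwrite("pics/g5.png",m);print(m.shape)
```

```text
[[315.5, 219.8], [283.8, 228.3], [307.1, 175.6], [274.5, 182.8], [296.4, 205.6], [306.2, 192.2], [281.8, 198.0]]
[[312.8, 222.5], [284.8, 230.1], [315.0, 223.3], [286.7, 231.0], [314.6, 221.1], [286.3, 228.7]]
(560, 800, 3)
```

View pics/g5.png

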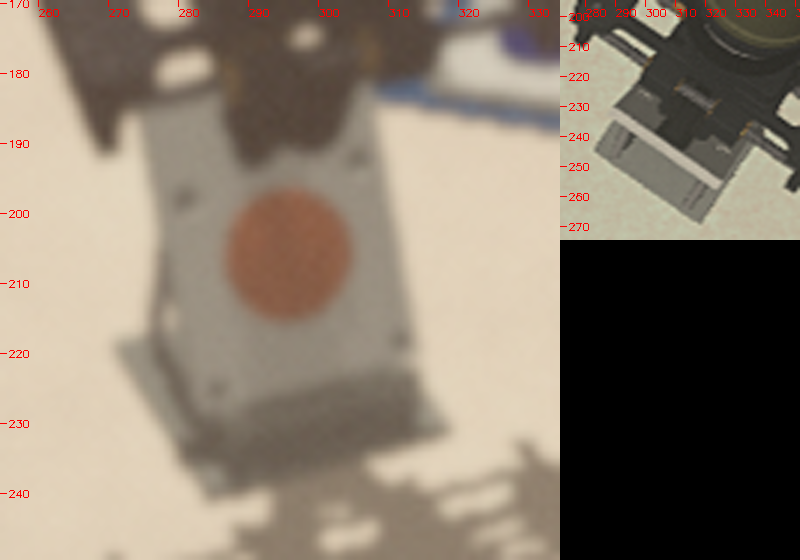

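Request:
move_arm(
  targets=[
    [[0,5,0,-4,0,0,0],[0,8.6,0,-8.5,0,0,0],[0,8.6,0,-8.5,0,0,0],[0,8.6,0,-8.5,0,1,0],[0,8.6,0,-8.5,0,2,0],[0,8.6,0,-8.5,0,2,0]],
  ],
)

```text
clock: 13.1
tool_pos: [0.5235, 0.0617, 0.1223]
eef_rot: [0.297, 0.926, 0.071, -0.222]
contact_force: [3.0, -3.0, 0.2]
opening: 0.129
finger_force: 55.0
```

Request:
move_arm(
  targets=[
    [[0,0,0,0,0,1,0],[0,0,0,0,0,2,0],[0,0,0,0,0,2,0]],
  ],
)

```text
clock: 13.48
tool_pos: [0.5229, 0.0621, 0.1224]
eef_rot: [0.296, 0.922, 0.076, -0.239]
contact_force: [4.2, -2.8, -0.9]
opening: 0.132
finger_force: 55.0
```

```bash
cat >> h.py <<'E'
def rest_rep():
    s=r.get_state();p,R=tool(REST);print(s["clock"],"err plate frame mm",(1000*REST[1].T@(s["tool_pos"]-p)).round(1),"F plate",(REST[1].T@s["contact_force"]).round(1),"M",s["moment"].round(2),"rot",np.degrees(Ro.from_matrix(R.T@Ro.from_quat(s["eef_rot"]).as_matrix()).as_rotvec()).round(2))
E
python3 -c "
from h import *
rest_rep()"
```

```text
13.475 err plate frame mm [-13.5  -0.2   0.3] F plate [3.  0.1 4.2] M [-1.   -1.53 -0.02] rot [-0.01  4.07  0.07]
```

Request:
move_arm(
  targets=[
    [[0,-2,0,0.6,0,0,0],[0,-4,0,2,0,0,0],[0,-6,0,3.4,0,0,0],[0,-7.6,0,4.6,0,0,0],[0,-7.6,0,4.6,0,0,0]],
  ],
)

```text
clock: 14.1
tool_pos: [0.5251, 0.0612, 0.1173]
eef_rot: [0.295, 0.922, 0.077, -0.241]
contact_force: [-0.5, -2.2, 13.5]
opening: 0.127
finger_force: 55.0
```

```bash
python3 -c "
from h import *
rest_rep()"
```

```text
14.1 err plate frame mm [-7.9  0.3  0.2] F plate [-11.8  -2.    6.5] M [-0.27  0.25  0.17] rot [ 0.02  4.25 -0.05]
```

Request:
move_arm(
  targets=[
    [[0,5,0,-4,0,0,0],[0,5,0,-8,0,0,0],[0,2,0,-13,0,2,0],[0,-1.5,0,-17.4,0,4,0],[0,-1.5,0,-17.4,0,6,0],[0,-1.5,0,-17.4,0,6,0],[0,-1.5,0,-17.4,0,6,0]],
  ],
)

```text
clock: 14.98
tool_pos: [0.5336, 0.0544, 0.1294]
eef_rot: [0.291, 0.908, 0.092, -0.287]
contact_force: [0.1, 0.8, -2.4]
opening: 0.131
finger_force: 55.0
```

Run:
```python
from h import *
rest_rep()
s=r.get_state();u=r.snapshot("scene");t=r.snapshot("top")
cv2.imwrite("pics/s6.png",u[:,:,::-1]);cv2.imwrite("pics/t6.png",t[:,:,::-1])
# plate frame assuming rigid nominal grasp
R=Ro.from_quat(s["eef_rot"]).as_matrix();_,Rt=tool((np.zeros(3),np.eye(3)));pt,_=tool((np.zeros(3),np.eye(3)))
Rp=R@Rt.T;o=s["tool_pos"]-Rp@pt
w=proj("scene",[o+Rp@np.array([.01,0,.0095])])[0];c=proj("scene",[o+Rp@np.array(p) for p in((-.018,.034,.008),(-.018,-.034,.008),(.06,.045,.008),(.06,-.045,.008),(.06,.045,0),(.06,-.045,0))])
h=cv2.cvtColor(u,cv2.COLOR_RGB2HSV).astype(int);m=((h[...,0]<18)&(h[...,1]>85)).astype(np.uint8);q=np.zeros_like(m);q[180:230,270:320]=m[180:230,270:320]
cs=max(cv2.findContours(q,0,1)[0],key=cv2.contourArea);print("wafer ellipse",cv2.fitEllipse(cs),"pred",w.round(1),"pred holes,corners",c.round(1).tolist())
# predicted ellipse for extra pitch
for d in(-10,-5,0,5,10):
    Q=Rp@Ro.from_euler("y",d,degrees=True).as_matrix();a=np.linspace(0,6.28,60);P=[o+Q@np.array([.01+.0255*np.cos(x),.0255*np.sin(x),.0095]) for x in a]
    print(d,cv2.fitEllipse(proj("scene",P).astype(np.float32)))
```

```text
14.975 err plate frame mm [-14.2  -0.3  15.1] F plate [ 2.1  0.7 -1.4] M [-0.51 -0.9   0.02] rot [ 0.05 10.09  0.  ]
wafer ellipse ((295.97332763671875, 203.09609985351562), (16.40377426147461, 18.149486541748047), 17.113832473754883) pred [296.2 202.2] pred holes,corners [[306.7, 188.8], [282.0, 194.6], [314.1, 215.9], [282.3, 224.3], [312.9, 215.1], [281.3, 223.4]]
-10 ((296.2129211425781, 201.63980102539062), (18.7018985748291, 19.85137367248535), 13.56258487701416)
-5 ((296.15252685546875, 201.89169311523438), (18.355207443237305, 19.837623596191406), 25.639774322509766)
0 ((296.0792236328125, 202.1116485595703), (17.86766815185547, 19.8228816986084), 34.90922546386719)
5 ((295.99359130859375, 202.29844665527344), (17.244638442993164, 19.806520462036133), 42.02793884277344)
10 ((295.8963317871094, 202.4511260986328), (16.491811752319336, 19.78867530822754), 47.59868621826172)
```

Request:
move_arm(
  targets=[
    [[0,-2.6,0,1.5,0,0,0],[0,-5.2,0,3,0,0,0],[0,-7.8,0,4.5,0,0,0],[0,-7.8,0,4.5,0,0,0]],
  ],
)

```text
clock: 15.58
tool_pos: [0.5373, 0.0517, 0.1213]
eef_rot: [0.291, 0.908, 0.092, -0.287]
contact_force: [0.4, 0.8, -2.0]
opening: 0.129
finger_force: 55.0
```

Request:
move_arm(
  targets=[
    [[0,-1.7,0,1,0,0,0],[0,-3.4,0,2,0,0,0],[0,-3.4,0,2,0,0,0]],
  ],
)

```text
clock: 15.95
tool_pos: [0.5378, 0.0519, 0.1206]
eef_rot: [0.29, 0.908, 0.092, -0.288]
contact_force: [-2.1, -1.8, 11.5]
opening: 0.133
finger_force: 55.0
```

```bash
cat >> h.py <<'E'
def edge_rep():
    s=r.get_state();R=Ro.from_quat(s["eef_rot"]).as_matrix();pt,Rt=tool((np.zeros(3),np.eye(3)));Rp=R@Rt.T;o=s["tool_pos"]-Rp@pt
    e=o+Rp@np.array([.06,0,0]);seat=REST[0]+REST[1]@np.array([.06,0,0]);print("edge err plate frame mm",(1000*REST[1].T@(e-seat)).round(1))
E
python3 -c "
from h import *
rest_rep();edge_rep()"
```

```text
15.95 err plate frame mm [-4.2  0.1 15.9] F plate [-10.7  -2.7   4.3] M [0.04 1.05 0.36] rot [ 0.   10.23 -0.04]
edge err plate frame mm [-9.5  0.1 -0.5]
```

Request:
move_arm(
  targets=[
    [[0,3,0,-1.8,0,0,0],[0,6,0,-3.5,0,0,0],[0,6,0,-3.5,0,0,0],[0,7,0,-1.8,0,0,0],[0,7.5,0,-0.9,0,0,0],[0,7.5,0,-0.9,0,0,0]],
  ],
)

```text
clock: 16.7
tool_pos: [0.5339, 0.0541, 0.1226]
eef_rot: [0.291, 0.908, 0.092, -0.287]
contact_force: [-0.3, -0.6, -3.0]
opening: 0.135
finger_force: 55.0
```

Request:
move_arm(
  targets=[
    [[0,0.7,0,1.3,0,0,0],[0,1.5,0,2.6,0,0,0],[0,1.5,0,2.6,0,0,0]],
  ],
)

```text
clock: 17.08
tool_pos: [0.5324, 0.0554, 0.1216]
eef_rot: [0.291, 0.908, 0.092, -0.286]
contact_force: [1.6, -1.0, -0.3]
opening: 0.128
finger_force: 55.0
```

```bash
python3 -c "
from h import *
rest_rep();edge_rep()"
```

```text
17.075 err plate frame mm [-7.8 -0.2 10.4] F plate [1.1 0.1 1.6] M [-0.72 -1.08 -0.02] rot [-0.02  9.96  0.06]
edge err plate frame mm [-12.9  -0.2  -5.5]
```

Request:
move_arm(
  targets=[
    [[0,-1.7,0,1,0,0,0],[0,-3.5,0,2,0,0,0],[0,-5.2,0,3,0,0,0],[0,-6.9,0,4,0,0,0],[0,-6.9,0,4,0,0,0]],
  ],
)

```text
clock: 17.7
tool_pos: [0.5336, 0.0554, 0.1192]
eef_rot: [0.29, 0.908, 0.093, -0.289]
contact_force: [-2.3, -4.6, 23.1]
opening: 0.13
finger_force: 55.0
```

```bash
python3 -c "
from h import *
rest_rep();edge_rep()"
```

```text
17.7 err plate frame mm [-5.2  0.6 10.3] F plate [-20.6  -5.   10.5] M [0.2  1.73 0.58] rot [-0.04 10.32 -0.09]
edge err plate frame mm [-10.6   0.7  -6.1]
```

Run:
```python
from h import *
t=r.snapshot("top");u=r.snapshot("scene");cv2.imwrite("pics/s7.png",u[:,:,::-1]);cv2.imwrite("pics/t7.png",t[:,:,::-1])
A=crop("scene",u,262,328,172,246,8);B=crop("top",t,268,352,190,275,3)
m=np.zeros((592,800,3),np.uint8);m[:A.shape[0],:A.shape[1]]=A;m[:B.shape[0],540:540+B.shape[1]]=B
D=crop("scene",u,190,430,60,260,1);m[300:500,540:780]=D
m=cv2.convertScaleAbs(m,alpha=1.3)
cv2.imwrite("pics/g7.png",m)
```

```text
(no output)
```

View pics/g7.png

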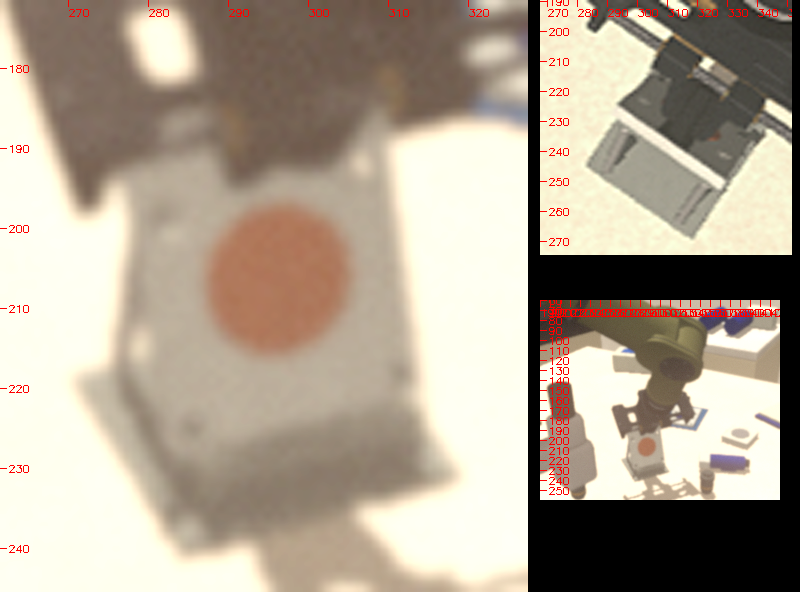

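Run:
```python
from h import *
s=r.get_state();R=Ro.from_quat(s["eef_rot"]).as_matrix();pt,Rt=tool((np.zeros(3),np.eye(3)));Rp=R@Rt.T;G=s["tool_pos"]-Rp@pt+Rp@np.array([-.046,0,.036])
for d in(-12,-8,-4,0,4):
    Q=Rp@Ro.from_euler("y",d,degrees=True).as_matrix()
    f=lambda p:proj("scene",[G+Q@(np.array(p)-[-.046,0,.036])])[0]
    P=[f(p) for p in((-.018,.034,.008),(-.018,-.034,.008),(.01,0,.0095),(.0516,.037,.008),(.0516,-.037,.008),(.06,0,.008))]
    print(d,"holes",P[0].round(1),P[1].round(1),"wafer",P[2].round(1),"dots",P[3].round(1),P[4].round(1),"len",((P[3]+P[4]-P[0]-P[1])/2).round(2))
```

```text
-12 holes [308.2 194.5] [283.6 200.4] wafer [298.5 208.1] dots [314.5 220.1] [288.2 227.3] len [ 5.41 26.24]
-8 holes [307.8 193.7] [283.3 199.6] wafer [297.8 207.2] dots [313.4 219.1] [287.2 226.1] len [ 4.77 25.96]
-4 holes [307.4 192.9] [282.9 198.8] wafer [297.2 206.3] dots [312.3 217.9] [286.2 224.9] len [ 4.11 25.58]
0 holes [307. 192.] [282.5 197.9] wafer [296.6 205.3] dots [311.2 216.6] [285.2 223.5] len [ 3.45 25.08]
4 holes [306.7 191.1] [282.2 196.9] wafer [295.9 204.2] dots [310.2 215.1] [284.2 221.9] len [ 2.78 24.49]
```

Request:
move_arm(
  targets=[
    [[0,3,0,-1.8,0,0,0],[0,6.2,0,-3.6,0,0,0],[0,6.2,0,-3.6,0,0,0],[0,5.2,0,-5.3,0,0,0],[0,4.2,0,-7,0,0,0],[0,4.2,0,-7,0,0,0]],
  ],
)

```text
clock: 18.55
tool_pos: [0.5346, 0.0534, 0.1221]
eef_rot: [0.291, 0.908, 0.091, -0.287]
contact_force: [0.0, 0.2, -2.7]
opening: 0.127
finger_force: 55.0
```

```bash
python3 -c "
from h import *
rest_rep();edge_rep()"
```

```text
18.55 err plate frame mm [-7.  -0.5 13.3] F plate [ 2.4  0.2 -1.2] M [-0.5  -0.88 -0.03] rot [ 0.05 10.11  0.05]
edge err plate frame mm [-12.2  -0.6  -2.8]
```

Request:
move_arm(
  targets=[
    [[0,-1,0,-1.7,0,0,0],[0,-2,0,-3.4,0,0,0],[0,-2,0,-3.4,0,0,0]],
  ],
)

```text
clock: 18.92
tool_pos: [0.5381, 0.0512, 0.124]
eef_rot: [0.291, 0.908, 0.092, -0.287]
contact_force: [0.4, -0.0, -3.1]
opening: 0.132
finger_force: 55.0
```

```bash
python3 -c "
from h import *
rest_rep();edge_rep()"
```

```text
18.925 err plate frame mm [-7.  -0.3 17.9] F plate [ 2.9  0.2 -0.9] M [-0.49 -0.87  0.04] rot [ 0.   10.03  0.06]
edge err plate frame mm [-12.2  -0.3   1.9]
```

Request:
move_arm(
  targets=[
    [[0,-1.5,0,-2.6,0,0,0],[0,-3,0,-5.2,0,0,0],[0,-3,0,-5.2,0,0,0]],
  ],
)

```text
clock: 19.3
tool_pos: [0.5427, 0.0479, 0.1266]
eef_rot: [0.291, 0.908, 0.092, -0.287]
contact_force: [-0.2, 0.6, -3.2]
opening: 0.124
finger_force: 55.0
```

Request:
move_arm(
  targets=[
    [[0,-1.7,0,1,0,0,0],[0,-3.4,0,2,0,0,0],[0,-3.4,0,2,0,0,0]],
  ],
)

```text
clock: 19.68
tool_pos: [0.5434, 0.0475, 0.1239]
eef_rot: [0.291, 0.908, 0.092, -0.287]
contact_force: [-0.1, -0.6, 3.0]
opening: 0.132
finger_force: 55.0
```

```bash
python3 -c "
from h import *
rest_rep();edge_rep()"
```

```text
19.675 err plate frame mm [-4.2 -0.2 23.7] F plate [-2.6 -0.6  1.6] M [-0.29  0.05  0.16] rot [2.000e-02 1.012e+01 1.000e-02]
edge err plate frame mm [-9.4 -0.3  7.5]
```

```bash
cat >> h.py <<'E'
def rt(x,n,p,y=0):
    t,R=tool(REST);return t+REST[1]@np.array([x,y,n])/1000,R@Ro.from_euler("y",p,degrees=True).as_matrix()
E
python3 -c "
from h import *
go(rt(-14,23,10),'up');go(rt(-16,4,4),'a');go(rt(-16,0,4),'b')"
```

```text
up shift mm [ 8.9  0.2 -4.3] turn deg [-0.02 -0.12 -0.02]
a shift mm [20.1  0.2 11.1] turn deg [-0.02 -6.12 -0.01]
b shift mm [22.   0.2 14.6] turn deg [-0.02 -6.12 -0.01]
```

Request:
move_arm(
  targets=[
    [[0,4,0,-2,0,0,0],[0,9,0,-4.3,0,0,0],[0,9,0,-4.3,0,0,0],[0,14,0,3,0,-3,0],[0,20,0,11,0,-6.1,0],[0,20,0,11,0,-6.1,0],[0,21,0,13,0,-6.1,0],[0,22,0,14.6,0,-6.1,0],[0,22,0,14.6,0,-6.1,0]],
  ],
)

```text
clock: 20.8
tool_pos: [0.523, 0.0618, 0.1232]
eef_rot: [0.296, 0.922, 0.076, -0.238]
contact_force: [0.5, -1.1, -2.9]
opening: 0.133
finger_force: 55.0
```

```bash
python3 -c "
from h import *
rest_rep();edge_rep();R0=go(rt(-8,0,4),'slide')
for v in ((1,0,0),(0,0,-1)):print(wv(R0,REST[1]@np.array(v)*10))
"
```

```text
20.8 err plate frame mm [-14.1  -0.4   0.8] F plate [ 3.1 -0.6 -0.2] M [-0.69 -0.99  0.08] rot [-0.01  3.89  0.11]
edge err plate frame mm [-15.8  -0.5  -5.5]
slide shift mm [-4.5  0.4  4.3] turn deg [ 0.02  0.11 -0.11]
[-8.1  0.   5.9]
[ 5.9 -0.   8.1]
```

Request:
move_arm(
  targets=[
    [[0,-1.6,0,1.2,0,0,0],[0,-3.2,0,2.4,0,0,0],[0,-4.4,0,3.2,0,0,0],[0,-4.4,0,3.2,0,0,0]],
  ],
)

```text
clock: 21.3
tool_pos: [0.5245, 0.061, 0.1186]
eef_rot: [0.296, 0.922, 0.076, -0.238]
contact_force: [2.3, -1.3, -1.7]
opening: 0.135
finger_force: 55.0
```

```bash
python3 -c "
from h import *
rest_rep();edge_rep()"
```

```text
21.3 err plate frame mm [-9.2 -0.2  0.4] F plate [2.6 0.3 1.7] M [-0.76 -1.22  0.01] rot [-0.01  3.9   0.05]
edge err plate frame mm [-10.8  -0.2  -5.9]
```

Request:
move_arm(
  targets=[
    [[0,-0.8,0,0.6,0,0,0],[0,-1.6,0,1.2,0,0,0],[0,-1.6,0,1.2,0,0,0]],
  ],
)

```text
clock: 21.68
tool_pos: [0.5247, 0.061, 0.1176]
eef_rot: [0.295, 0.922, 0.076, -0.238]
contact_force: [2.5, -0.8, 4.6]
opening: 0.13
finger_force: 55.0
```

```bash
python3 -c "
from h import *
rest_rep();edge_rep()"
```

```text
21.675 err plate frame mm [-8.3 -0.   0.2] F plate [-3.1  0.8  4.3] M [-0.54 -0.58  0.12] rot [-0.01  3.96  0.02]
edge err plate frame mm [-10.   -0.   -6.3]
```

```bash
python3 -c "
from h import *
go(rt(-15,3,4),'up');go(rt(-14,14,10),'a');go(rt(-7,26,18),'b');go(rt(-7,22,18),'c')"
```

```text
up shift mm [ 3.8  0.  -6.3] turn deg [ 0.01  0.04 -0.02]
a shift mm [ -3.5   0.  -14.6] turn deg [ 0.01  6.04 -0.02]
b shift mm [-16.2   0.  -20.2] turn deg [ 1.000e-02  1.404e+01 -2.000e-02]
c shift mm [-13.9   0.  -16.9] turn deg [ 1.000e-02  1.404e+01 -2.000e-02]
```

Request:
move_arm(
  targets=[
    [[0,4,0,-6.5,0,0,0],[0,0,0,-11,0,3,0],[0,-3.5,0,-15,0,6,0],[0,-10,0,-17.5,0,10,0],[0,-16,0,-20,0,14,0],[0,-16,0,-20,0,14,0],[0,-14,0,-17,0,14,0],[0,-14,0,-17,0,14,0]],
  ],
)

```text
clock: 22.68
tool_pos: [0.5415, 0.0487, 0.1254]
eef_rot: [0.284, 0.887, 0.111, -0.347]
contact_force: [1.8, -1.3, -2.5]
opening: 0.132
finger_force: 55.0
```

```bash
python3 -c "
from h import *
rest_rep();edge_rep();R0=r.get_state()['eef_rot'];R0=Ro.from_quat(R0).as_matrix()
for v in ((1,0,0),(0,0,-1)):print(wv(R0,REST[1]@np.array(v)*10))
"
```

```text
22.675 err plate frame mm [-6.5 -0.3 22.3] F plate [3.2 0.  0.9] M [-1.04 -1.42  0.03] rot [ 0.02 17.78 -0.  ]
edge err plate frame mm [-17.5  -0.3  -5.3]
[-9.3  0.   3.8]
[3.8 0.  9.3]
```

Request:
move_arm(
  targets=[
    [[0,0.8,0,1.3,0,0,0],[0,1.6,0,2.5,0,0,0],[0,1.6,0,2.5,0,0,0]],
  ],
)

```text
clock: 23.05
tool_pos: [0.5398, 0.0504, 0.1253]
eef_rot: [0.284, 0.886, 0.112, -0.348]
contact_force: [3.9, -3.4, 4.5]
opening: 0.13
finger_force: 55.0
```

```bash
python3 -c "
from h import *
rest_rep();edge_rep()"
```

```text
23.05 err plate frame mm [-7.5  0.1 20.1] F plate [-1.9 -0.5  6.6] M [-0.97 -1.12  0.11] rot [-0.06 17.85  0.04]
edge err plate frame mm [-18.6   0.1  -7.6]
```

Request:
move_arm(
  targets=[
    [[0,-2,0,0.2,0,0,0],[0,-4,0,1,0,0,0],[0,-6,0,1.8,0,0,0],[0,-6,0,1.8,0,0,0]],
  ],
)

```text
clock: 23.55
tool_pos: [0.5417, 0.0493, 0.1208]
eef_rot: [0.284, 0.886, 0.112, -0.349]
contact_force: [3.8, -5.0, 11.1]
opening: 0.132
finger_force: 55.0
```

```bash
python3 -c "
from h import *
rest_rep();edge_rep()"
```

```text
23.55 err plate frame mm [-2.4  0.3 20.2] F plate [-7.6 -1.9 10.1] M [-0.43 -0.22  0.25] rot [-0.06 18.05 -0.02]
edge err plate frame mm [-13.7   0.4  -7.8]
```

Request:
move_arm(
  targets=[
    [[0,-1.5,0,0.6,0,0,0],[0,-3,0,1.2,0,0,0],[0,-3,0,1.2,0,0,0]],
  ],
)

```text
clock: 23.92
tool_pos: [0.5423, 0.0493, 0.1206]
eef_rot: [0.283, 0.886, 0.113, -0.351]
contact_force: [1.9, -7.3, 21.3]
opening: 0.131
finger_force: 55.0
```

```bash
python3 -c "
from h import *
rest_rep();edge_rep()"
```

```text
23.925 err plate frame mm [-2.   0.6 20.5] F plate [-16.8  -4.8  14.3] M [0.12 1.21 0.56] rot [-0.08 18.23 -0.11]
edge err plate frame mm [-13.4   0.8  -7.8]
```

```bash
python3 -c "
from h import *
go(rt(-10,24,18),'up');go(rt(-15,3,3.5),'a');go(rt(-9.5,.2,3.5),'b')"
```

```text
up shift mm [ 6.1 -0.6 -6.2] turn deg [ 0.07 -0.23  0.12]
a shift mm [18.6 -0.6 11.4] turn deg [  0.08 -14.73   0.11]
b shift mm [14.5 -0.6 16.1] turn deg [  0.08 -14.73   0.11]
```

Request:
move_arm(
  targets=[
    [[0,6,0,-4,0,0,0],[0,10,0,-8,0,0,0],[0,13,0,-3,0,-5,0],[0,17,0,3,0,-10,0],[0,21,0,8,0,-14.7,0],[0,21,0,8,0,-14.7,0]],
  ],
)

```text
clock: 24.68
tool_pos: [0.5233, 0.0614, 0.1251]
eef_rot: [0.294, 0.924, 0.073, -0.234]
contact_force: [-0.1, -0.5, -3.6]
opening: 0.13
finger_force: 55.0
```

```bash
python3 -c "
from h import *
rest_rep();go(rt(-11,.5,3.5),'a');go(rt(-8,0,3.5),'b')"
```

```text
24.675 err plate frame mm [-15.6  -0.6   2. ] F plate [ 3.3 -0.5 -1.4] M [-0.44 -0.74  0.07] rot [ 0.21  3.43 -0.18]
a shift mm [-2.8  0.6  4. ] turn deg [-0.22  0.07  0.17]
b shift mm [-4.9  0.6  6.2] turn deg [-0.22  0.07  0.17]
```

Request:
move_arm(
  targets=[
    [[0,-1.5,0.3,2,0,0,0],[0,-2.8,0.6,4,-0.2,0,0.1],[0,-4.2,0.6,5.4,-0.2,0,0.1],[0,-5.5,0.6,6.6,-0.2,0,0.1],[0,-5.5,0.6,6.6,-0.2,0,0.1]],
  ],
)

```text
clock: 25.3
tool_pos: [0.5268, 0.0602, 0.1182]
eef_rot: [0.297, 0.923, 0.076, -0.234]
contact_force: [-3.5, -1.8, 14.3]
opening: 0.131
finger_force: 55.0
```

```bash
python3 -c "
from h import *
rest_rep()"
```

```text
25.3 err plate frame mm [-7.9  0.5  2.4] F plate [-13.7  -3.5   4.4] M [-0.08  1.11  0.37] rot [-0.18  3.47  0.15]
```

Request:
move_arm(
  targets=[
    [[0,2.2,0,-0.6,0,0,0],[0,3,0,0.6,0,0,0],[0,3.8,0,1.8,0,0,0],[0,3.8,0,1.8,0,0,0]],
  ],
)

```text
clock: 25.8
tool_pos: [0.5249, 0.0615, 0.1178]
eef_rot: [0.298, 0.923, 0.076, -0.232]
contact_force: [0.1, -2.9, 11.8]
opening: 0.133
finger_force: 55.0
```

```bash
python3 -c "
from h import *
rest_rep()"
```

```text
25.8 err plate frame mm [-8.5  0.5  0.1] F plate [-9.9 -2.3  6.6] M [-0.65  0.29  0.3 ] rot [-0.24  3.24  0.2 ]
```

Request:
move_arm(
  targets=[
    [[0,0.8,0,-0.6,0,0,0],[0,0.8,0,-0.6,0,0,0],[0.16,0.8,0,-0.6,0,0,0],[0.18,0.8,0,-0.6,0,0,0],[0.2,0.8,0,-0.6,0,0,0],[0.2,0.8,0,-0.6,0,0,0]],
  ],
  newtons=10,
)

```text
clock: 26.55
tool_pos: [0.5238, 0.062, 0.1169]
eef_rot: [0.297, 0.923, 0.076, -0.232]
contact_force: [-0.1, -0.2, -0.8]
opening: 0.201
finger_force: 0.0
```

```bash
cat >> h.py <<'E'
def waf(u,box=(262,330,170,245)):
    h=cv2.cvtColor(u,cv2.COLOR_RGB2HSV).astype(int);m=((h[...,0]<18)&(h[...,1]>85)).astype(np.uint8);q=np.zeros_like(m);a,b,c,d=box;q[c:d,a:b]=m[c:d,a:b]
    cs=max(cv2.findContours(q,0,1)[0],key=cv2.contourArea);return cv2.fitEllipse(cs)
E
python3 -c "
from h import *
rest_rep();u=r.snapshot('scene');print(waf(u));cv2.imwrite('pics/s8.png',u[:,:,::-1])
print(waf(cv2.imread('pics/s7.png')[:,:,::-1]))
for x in(-8,-4,0):print(x,proj('scene',[REST[0]+REST[1]@np.array([.01+x/1000,0,.0095])]))
print(r.get_state()['opening'],r.get_state()['finger_force'])"
```

```text
26.55 err plate frame mm [-8.2  0.3 -1.3] F plate [ 0.7 -0.2 -0.3] M [-0.21 -0.54 -0.04] rot [-0.18  3.25  0.15]
((295.7784118652344, 205.59669494628906), (16.650278091430664, 17.613170623779297), 0.8468454480171204)
((296.24261474609375, 206.41378784179688), (16.405075073242188, 18.000638961791992), 37.974178314208984)
-8 [[295.99731065 205.27307655]]
-4 [[296.29072552 206.76566331]]
0 [[296.58381462 208.2564441 ]]
0.20516487082143553 0.0
```

Request:
move_arm(
  targets=[
    [[0.35,0,0,0,0,0,0],[0.5,0,0,0,0,0,0],[0.5,0,0,-10,0,0,0],[0.5,0,0,-40,0,0,0],[0.5,0,0,-80,0,0,0],[0.5,0,0,-120,0,0,0],[0.5,0,60,-130,0,0,0],[0.5,0,120,-130,0,0,0],[0.5,0,180,-130,0,0,0],[0.5,0,200,-130,0,0,0]],
  ],
)

```text
clock: 27.85
tool_pos: [0.6903, 0.1933, 0.2323]
eef_rot: [0.295, 0.924, 0.077, -0.233]
contact_force: [-0.1, -0.8, 0.2]
opening: 0.501
finger_force: 0.0
```

Run:
```python
from h import *
s=r.get_state();print(s["clock"],s["tool_pos"])
u=r.snapshot('scene');t=r.snapshot('top');cv2.imwrite('pics/s9.png',u[:,:,::-1]);cv2.imwrite('pics/t9.png',t[:,:,::-1])
a=waf(u);print(a);b=waf(t,(290,350,190,265));print(b)
X,e=tri(a[0],b[0]);F=REST[1].T@(X-REST[0]);print("wafer 3D",X,e,"in REST plate frame mm",(1000*F).round(1),"nominal 10,0,9.5")
go(tool(NEXT,back=.11),"pre next")
# top view ellipse for pitches
for d in(-8,-4,0,4):
    Q=REST[1]@Ro.from_euler("y",d,degrees=True).as_matrix();an=np.linspace(0,6.28,60);P=[X+Q@np.array([.0255*np.cos(x),.0255*np.sin(x),0]) for x in an]
    print(d,cv2.fitEllipse(proj("scene",P).astype(np.float32))[1:],cv2.fitEllipse(proj("top",P).astype(np.float32))[1:])
```

```text
27.85 [0.69028647 0.19327407 0.2323011 ]
((295.7167663574219, 205.66500854492188), (16.835447311401367, 17.50031089782715), 13.657402038574219)
((321.903076171875, 234.58499145507812), (8.337693214416504, 9.132302284240723), 35.91386032104492)
wafer 3D [0.52841531 0.04927107 0.07427637] 0.010854808282077995 in REST plate frame mm [ 1.4 -7.5 12.2] nominal 10,0,9.5
pre next shift mm [244.2  90.3 272.1] turn deg [  4.73 -65.16  44.36]
-8 ((18.891355514526367, 19.74256134033203), 170.45303344726562) ((12.38183307647705, 23.583093643188477), 123.8989486694336)
-4 ((18.813522338867188, 19.746200561523438), 3.9633896350860596) ((10.952707290649414, 23.5836238861084), 123.98593139648438)
0 ((18.641918182373047, 19.752294540405273), 15.700986862182617) ((9.47007942199707, 23.5841064453125), 124.0685043334961)
4 ((18.379480361938477, 19.758712768554688), 25.316204071044922) ((7.941177845001221, 23.58450698852539), 124.14767456054688)
```

Run:
```python
from h import *
t=cv2.imread('pics/t9.png')[:,:,::-1].astype(int)
d=t[...,0]-t[...,2]
for v in range(212,250,2): print(v,d[v,296:346:2].tolist())
```

```text
212 [34, 28, 26, 26, 30, 16, 13, 16, 15, 11, 10, 12, 34, 33, 35, 34, 29, 26, 26, 25, 28, 33, 38, 37, 29]
214 [35, 28, 30, 30, 19, 13, 10, 12, 17, 18, 11, 10, 8, 22, 33, 30, 31, 33, 23, 25, 23, 40, 30, 31, 33]
216 [28, 30, 29, 23, 13, 14, 13, 14, 15, 15, 18, 16, 10, 10, 12, 34, 38, 23, 24, 24, 23, 39, 36, 36, 32]
218 [27, 27, 31, 13, 15, 14, 15, 14, 14, 15, 11, 18, 18, 12, 9, 10, 21, 25, 26, 23, 32, 32, 34, 34, 35]
220 [32, 31, 12, 14, 13, 15, 14, 13, 14, 14, 16, 14, 10, 18, 14, 10, 9, 13, 24, 31, 30, 33, 32, 33, 30]
222 [37, 14, 14, 16, 14, 14, 13, 14, 11, 13, 16, 13, 10, 16, 16, 10, 9, 9, 7, 26, 34, 32, 30, 35, 32]
224 [14, 14, 15, 14, 13, 14, 36, 39, 38, 40, 27, 8, 8, 9, 11, 10, 10, 11, 10, 9, 16, 36, 33, 29, 31]
226 [14, 13, 24, 16, 16, 16, 41, 37, 38, 40, 7, 9, 9, 9, 13, 11, 16, 18, 16, 11, 9, 10, 29, 35, 35]
228 [15, 13, 13, 15, 14, 11, 47, 38, 40, 17, 9, 9, 8, 19, 12, 13, 16, 11, 18, 18, 13, 9, 8, 13, 31]
230 [14, 13, 14, 15, 15, 14, 38, 33, 30, 6, 9, 8, 17, 31, 24, 14, 15, 14, 14, 15, 17, 17, 9, 16, 14]
232 [14, 15, 15, 14, 15, 14, 13, 58, 7, 10, 10, 8, 33, 36, 40, 20, 14, 14, 15, 15, 14, 11, 9, 16, 31]
234 [14, 15, 15, 14, 14, 14, 9, 10, 10, 8, 7, 28, 35, 39, 37, 34, 12, 15, 14, 12, 8, 13, 8, 22, 34]
236 [28, 16, 14, 16, 13, 9, 10, 9, 9, 9, 25, 44, 38, 37, 38, 40, 12, 15, 14, 13, 14, 12, 13, 30, 34]
238 [27, 27, 21, 14, 9, 9, 10, 10, 9, 9, 10, 17, 83, 52, 40, 28, 12, 13, 14, 14, 15, 8, 30, 38, 33]
240 [10, 28, 27, 28, 10, 10, 9, 9, 10, 10, 10, 14, 13, 12, 13, 13, 15, 14, 15, 14, 10, 14, 30, 27, 30]
242 [15, 16, 24, 28, 28, 17, 10, 9, 10, 9, 13, 14, 15, 13, 13, 13, 13, 15, 15, 14, 10, 32, 28, 34, 29]
244 [16, 15, 16, 18, 27, 27, 25, 10, 8, 13, 13, 14, 13, 14, 18, 24, 14, 15, 14, 14, 26, 33, 32, 32, 30]
246 [16, 17, 18, 16, 16, 27, 28, 29, 13, 13, 14, 16, 13, 13, 13, 14, 15, 14, 16, 19, 28, 34, 34, 36, 28]
248 [17, 17, 17, 17, 16, 16, 21, 26, 29, 21, 13, 13, 14, 14, 14, 15, 14, 14, 15, 29, 31, 30, 25, 33, 38]
```

Run:
```python
from h import *
t=cv2.imread('pics/t9.png')[:,:,::-1].astype(int);u=cv2.imread('pics/s9.png')[:,:,::-1]
m=(t[...,0]-t[...,2]>24).astype(np.uint8);q=np.zeros_like(m);q[222:241,306:330]=m[222:241,306:330]
vv,uu=np.nonzero(q);k=~((vv<(222+ (uu-306)*0.62-4)));uu,vv=uu[k],vv[k]
H=cv2.convexHull(np.c_[uu,vv].astype(np.int32));E=cv2.fitEllipse(H);M=cv2.moments(H);c=(M["m10"]/M["m00"],M["m01"]/M["m00"]);print(len(uu),E,c,H.reshape(-1,2).tolist())
a=waf(u);
for cc in(c,E[0]):
    X,e=tri(a[0],cc);print("3D",X.round(4),round(e,4),"plate frame mm",(1000*REST[1].T@(X-REST[0])).round(1))
# tops of plate: top end strip
g=t.max(2)
for v in range(226,262,3): print(v,g[v,284:334:2].tolist())
for x in(-8,0):
    P=[REST[0]+REST[1]@np.array([a+x/1000,b,c]) for a,b,c in((-.06,.045,0),(-.06,-.045,0),(-.06,.045,.008),(-.06,-.045,.008),(.01,0,.0095),(.06,.045,.008),(.06,-.045,.008))]
    print(x,proj("top",P).round(1).tolist())
```

```text
134 ((316.70941162109375, 230.86508178710938), (10.675323486328125, 23.734880447387695), 123.7838134765625) (316.6423423423423, 230.83783783783784) [[326, 238], [323, 239], [319, 238], [317, 237], [310, 232], [307, 229], [307, 225], [309, 223], [312, 223], [315, 224], [323, 229], [326, 233]]
3D [0.5313 0.0568 0.0715] 0.0024 plate frame mm [3.1 0.4 9.2]
3D [0.5313 0.0567 0.0716] 0.0022 plate frame mm [3.  0.3 9.3]
226 [214, 215, 214, 215, 224, 111, 108, 100, 179, 132, 110, 109, 103, 100, 102, 102, 65, 65, 63, 62, 102, 96, 126, 146, 139]
229 [214, 214, 216, 191, 102, 108, 111, 112, 111, 111, 111, 108, 134, 98, 104, 67, 64, 67, 65, 90, 95, 109, 111, 114, 75]
232 [213, 214, 205, 208, 135, 105, 112, 112, 110, 109, 110, 110, 109, 138, 63, 68, 68, 63, 92, 96, 99, 108, 112, 110, 110]
235 [214, 215, 220, 183, 209, 211, 153, 106, 111, 111, 113, 91, 62, 66, 67, 69, 64, 91, 102, 101, 99, 96, 104, 109, 110]
238 [217, 223, 126, 143, 123, 171, 208, 210, 162, 107, 67, 65, 71, 69, 69, 66, 100, 108, 167, 116, 101, 117, 110, 109, 108]
241 [223, 126, 143, 130, 144, 103, 120, 163, 206, 208, 176, 68, 66, 
[... 361 characters left out ...]
 142, 141, 140, 138, 140, 199, 209, 203, 99, 107, 109, 109, 109, 107, 127, 207]
253 [215, 214, 214, 214, 219, 198, 133, 139, 141, 143, 141, 142, 142, 139, 138, 142, 201, 206, 201, 121, 106, 106, 129, 180, 213]
256 [214, 214, 214, 215, 215, 215, 217, 213, 134, 139, 139, 143, 140, 140, 142, 141, 129, 124, 200, 210, 216, 127, 202, 214, 213]
259 [214, 215, 214, 214, 214, 214, 213, 215, 216, 201, 145, 139, 140, 140, 143, 132, 136, 124, 132, 134, 128, 201, 214, 212, 212]
-8 [[288.0, 233.4], [324.4, 258.6], [289.9, 230.5], [326.4, 255.7], [317.0, 231.4], [305.9, 213.7], [338.5, 236.1]]
0 [[289.2, 232.2], [325.3, 257.1], [291.1, 229.2], [327.3, 254.2], [318.0, 230.3], [306.8, 212.7], [339.3, 235.0]]
```

Run:
```python
from h import *
t=cv2.imread('pics/t9.png')[:,:,::-1].astype(int);u=cv2.imread('pics/s9.png')[:,:,::-1].astype(int)
def blob(im,box,th,seed):
    a,b,c,d=box;m=np.zeros(im.shape[:2],np.uint8);m[c:d,a:b]=(im.max(2)[c:d,a:b]<th)
    n,l,st,ce=cv2.connectedComponentsWithStats(m,connectivity=4);k=l[seed[1],seed[0]];print("lab",k,st[k],ce[k].round(1))
    vv,uu=np.nonzero(l==k);return np.c_[uu,vv].astype(np.float32)
B=blob(t,(290,345,195,262),82,(312,236));print("top tab rect",cv2.minAreaRect(B),cv2.boxPoints(cv2.minAreaRect(B)).round(1).tolist())
S=u.max(2)
for v in range(174,200,3): print(v,S[v,276:316:2].tolist())
X=np.array([.5313,.0568,.0715])
for d in(-8,-4,0,4):
    Q=REST[1]@Ro.from_euler("y",d,degrees=True).as_matrix();f=lambda p:X+Q@(np.array(p)-[.010,0,.0095])
    T=[f((x,y,z)) for x,y,z in((-.058,-.006,.052),(-.058,.006,.052),(-.034,.006,.052),(-.034,-.006,.052),(-.058,0,.008))]
    print(d,"top",proj("top",T).round(1).tolist(),"scene",proj("scene",T).round(1).tolist(),"topedge",proj("top",[f((-.06,.045,0)),f((-.06,-.045,0))]).round(1).tolist())
```

```text
lab 17 [303 222  21  24 195] [313.5 234.2]
top tab rect ((314.780029296875, 232.96002197265625), (11.600000381469727, 24.200000762939453), 36.869895935058594) [[302.8999938964844, 239.1999969482422], [317.3999938964844, 219.8000030517578], [326.70001220703125, 226.8000030517578], [312.20001220703125, 246.10000610351562]]
174 [225, 225, 226, 225, 226, 226, 226, 227, 227, 227, 228, 227, 227, 227, 227, 227, 227, 227, 225, 201]
177 [224, 225, 225, 225, 225, 225, 225, 224, 223, 222, 219, 213, 207, 195, 188, 194, 221, 223, 195, 141]
180 [224, 223, 220, 217, 211, 200, 183, 164, 145, 130, 127, 145, 159, 160, 160, 172, 210, 182, 139, 135]
183 [183, 174, 167, 164, 163, 145, 110, 100, 101, 101, 102, 125, 156, 163, 161, 162, 156, 135, 136, 132]
186 [162, 162, 162, 164, 162, 156, 120, 101, 101, 101, 102, 114, 153, 161, 162, 162, 184, 213, 216, 206]
189 [163, 161, 162, 162, 161, 160, 129, 103, 102, 103, 111, 134, 156, 160, 159, 160, 177, 218, 226, 226]
192 [170, 163, 163, 163, 161, 162, 151, 132, 138, 142, 146, 156, 161, 159, 145, 137, 165, 208, 226, 227]
195 [184, 163, 159, 160, 163, 162, 159, 15
[... 329 characters left out ...]
89.9, 180.2]] topedge [[286.0, 236.5], [322.1, 261.6]]
-4 top [[320.2, 230.0], [315.3, 226.6], [318.6, 222.3], [323.5, 225.6], [307.2, 244.2]] scene [[293.5, 179.7], [298.0, 178.7], [300.0, 188.2], [295.5, 189.2], [290.4, 180.0]] topedge [[286.9, 235.0], [323.2, 260.0]]
0 top [[321.8, 227.7], [316.9, 224.3], [319.8, 220.7], [324.6, 224.0], [308.3, 242.5]] scene [[294.3, 180.9], [298.8, 179.9], [300.6, 189.4], [296.2, 190.4], [290.9, 180.0]] topedge [[288.0, 233.3], [324.3, 258.4]]
4 top [[323.4, 225.4], [318.4, 222.0], [320.9, 219.2], [325.7, 222.5], [309.5, 240.8]] scene [[295.2, 182.2], [299.7, 181.2], [301.3, 190.6], [296.8, 191.7], [291.5, 180.1]] topedge [[289.0, 231.5], [325.5, 256.7]]
```

Run:
```python
from h import *
p=tool(NEXT,back=.11);print(p[0]);go((p[0]+[0,0,.09],p[1]),"pre hi");print(r.get_state()["q"].round(2))
t=cv2.imread('pics/t9.png')[:,:,::-1]
g=cv2.cvtColor(t,cv2.COLOR_RGB2GRAY).astype(float)
print("pins/stage px gray");print(g[188:200,436:450].astype(int).tolist());print(g[218:231,428:442].astype(int).tolist())
```

```text
[0.46256152 0.46575607 0.10871004]
pre hi shift mm [287.   90.6 192.9] turn deg [  4.73 -65.16  44.36]
[ 0.05  1.14 -0.83  0.79  0.3   1.65  0.46]
pins/stage px gray
[[63, 64, 66, 63, 53, 55, 63, 67, 71, 74, 54, 49, 61, 49], [67, 63, 65, 68, 68, 62, 53, 60, 70, 71, 69, 86, 148, 74], [89, 82, 66, 64, 67, 68, 68, 58, 52, 64, 68, 67, 75, 93], [93, 93, 90, 75, 64, 65, 68, 69, 65, 51, 61, 69, 69, 66], [87, 92, 96, 92, 85, 68, 67, 68, 70, 71, 56, 56, 68, 69], [88, 86, 88, 93, 96, 91, 75, 67, 68, 69, 72, 57, 54, 66], [88, 87, 87, 87, 91, 96, 93, 82, 69, 67, 68, 72, 64, 52], [77, 87, 87, 88, 86, 89, 95, 95, 87, 70, 69, 71, 72, 67], [64, 70, 85, 87, 88, 87, 88, 96, 95, 91, 74, 70, 70, 71], [66, 65, 67, 81, 86, 86, 87, 87, 94, 96, 91, 73, 69, 70], [66, 66, 66, 64, 78, 87, 89, 86, 86, 94, 98, 91, 74, 70], [66, 66, 68, 67, 65, 76, 86, 88, 87, 86, 94, 99, 93, 74]]
[[69, 70, 67, 69, 70, 71, 70, 71, 71, 70, 70, 73, 71, 71], [69, 70, 67, 72, 70, 70, 70, 70, 71, 70, 69, 70, 71, 71], [70, 71, 70, 71, 70, 71, 70, 70, 70, 72, 71, 71, 71, 72], [70, 69, 70, 71, 70, 71, 70, 69, 71, 70, 70, 73, 71, 72], [71, 70, 72, 70, 68, 70, 72, 70, 71, 71, 72, 72, 71, 73], [71, 70, 71, 70, 70, 70, 70, 70, 72, 71, 72, 72, 71, 72], [70, 69, 69, 70, 70, 70, 71, 70, 69, 70, 71, 70, 71, 73], [70, 71, 71, 72, 71, 71, 71, 72, 71, 72, 73, 70, 72, 71], [68, 69, 71, 72, 71, 70, 71, 71, 71, 71, 70, 71, 72, 72], [68, 69, 70, 70, 70, 71, 70, 70, 71, 73, 73, 72, 73, 72], [56, 66, 72, 69, 71, 70, 71, 73, 71, 72, 72, 70, 72, 73], [68, 68, 70, 71, 71, 71, 72, 69, 71, 71, 70, 72, 73, 73], [73, 67, 68, 73, 71, 72, 70, 71, 71, 71, 71, 71, 73, 72]]
```

Request:
move_arm(
  targets=[
    [[0.6,30,10,10,0.5,-7.3,5],[0.6,62,20,25,1,-14.5,10],[0.6,95,30,45,1.6,-21.7,14.8],[0.6,128,40,68,2.1,-29,19.7],[0.6,160,50,92,2.6,-36.2,24.6],[0.6,192,60,117,3.2,-43.4,29.6],[0.6,224,70,142,3.7,-50.7,34.5],[0.6,256,80,168,4.2,-58,39.4],[0.6,287,90.6,193,4.7,-65.2,44.4],[0.6,287,90.6,193,4.7,-65.2,44.4]],
  ],
)

```text
clock: 29.2
tool_pos: [0.4581, 0.4665, 0.1937]
eef_rot: [0.586, 0.734, -0.218, 0.266]
contact_force: [0.6, 0.3, -0.6]
opening: 0.602
finger_force: 0.0
```

Request:
move_arm(
  targets=[
    [[0.6,0,0,0,0,0,0],[0.6,0,0,0,0,0,0]],
  ],
)

```text
clock: 29.45
tool_pos: [0.4665, 0.4606, 0.1995]
eef_rot: [0.592, 0.729, -0.215, 0.267]
contact_force: [0.5, -0.4, 0.4]
opening: 0.6
finger_force: 0.0
```

Run:
```python
from h import *
s=r.get_state();print(s["clock"],s["tool_pos"],s["q"].round(2))
go(tool(NEXT,back=.11),"pre");go(tool(NEXT,back=.06),"b");go(tool(NEXT),"grasp")
t=r.snapshot("top");cv2.imwrite("pics/t10.png",t[:,:,::-1]);u=r.snapshot("scene");cv2.imwrite("pics/s10.png",u[:,:,::-1]);print("done wafer",waf(u)[:2])
g=cv2.cvtColor(t,cv2.COLOR_RGB2GRAY).astype(int)
P=[DONE[0]+DONE[1]@np.array([-.018,y,z]) for y in(.034,-.034) for z in(0,.011)];print("pin proj",proj("top",P).round(1).tolist())
print(g[188:200,436:450].tolist());print(g[218:231,428:442].tolist())
```

```text
29.45 [0.46645252 0.46058114 0.19952545] [-0.98  1.06 -0.23  1.04  0.59  1.67 -1.07]
pre shift mm [63.  -3.  65.6] turn deg [-0.19  0.15 -0.48]
b shift mm [ 63.2  -2.8 115.6] turn deg [-0.19  0.15 -0.48]
grasp shift mm [ 63.3  -2.6 175.6] turn deg [-0.19  0.15 -0.48]
done wafer ((295.7078857421875, 205.5792999267578), (16.72644805908203, 17.609615325927734))
pin proj [[441.7, 194.4], [443.0, 193.8], [433.8, 224.3], [435.0, 224.1]]
[[155, 155, 157, 157, 160, 162, 166, 177, 137, 113, 59, 54, 52, 47], [154, 156, 157, 154, 156, 156, 158, 159, 161, 164, 167, 177, 129, 60], [153, 152, 153, 153, 156, 158, 156, 156, 156, 158, 159, 159, 168, 94], [154, 156, 156, 155, 155, 156, 158, 159, 160, 157, 155, 155, 164, 172], [156, 155, 154, 157, 159, 166, 81, 61, 154, 158, 155, 159, 165, 84], [157, 158, 158, 162, 132, 74, 75, 97, 61, 158, 157, 159, 163, 88], [155, 156, 159, 163, 95, 76, 106, 145, 91, 155, 158, 162, 84, 83], [156, 156, 155, 157, 120, 81, 98, 99, 91, 157, 160, 167, 87, 85], [155, 156, 155, 158, 163, 121, 118, 111, 157, 160, 160, 169, 91, 86], [155, 155, 155, 157, 157, 159, 163, 161, 15
[... 391 characters left out ...]
, 156, 154, 155, 159, 154, 156, 158, 158, 156, 155, 154, 153], [157, 157, 156, 156, 160, 158, 92, 70, 145, 159, 155, 154, 155, 155], [157, 156, 157, 159, 163, 87, 66, 76, 56, 151, 156, 153, 153, 153], [156, 157, 156, 160, 138, 84, 106, 144, 83, 154, 160, 156, 154, 154], [155, 157, 156, 160, 124, 86, 100, 121, 99, 153, 158, 157, 158, 157], [156, 155, 157, 158, 161, 127, 111, 120, 131, 156, 158, 153, 153, 155], [156, 156, 157, 155, 158, 161, 163, 161, 159, 154, 154, 155, 155, 156], [161, 159, 158, 158, 157, 155, 156, 156, 156, 157, 157, 156, 153, 155], [162, 161, 161, 160, 159, 160, 158, 157, 156, 155, 153, 154, 157, 156], [163, 165, 160, 159, 162, 160, 159, 158, 159, 157, 157, 155, 154, 154]]
```

Request:
move_arm(
  targets=[
    [[0.6,30,-1,30,0,0,0],[0.6,63,-2.7,66,-0.2,0.1,-0.5],[0.6,63,-2.7,66,-0.2,0.1,-0.5],[0.6,63,-2.7,100,-0.2,0.1,-0.5],[0.6,63,-2.7,130,-0.2,0.1,-0.5],[0.6,63,-2.7,155,-0.2,0.1,-0.5],[0.6,63,-2.7,170,-0.2,0.1,-0.5],[0.6,63,-2.7,175,-0.2,0.1,-0.5],[0.6,63,-2.7,175,-0.2,0.1,-0.5],[0.6,63,-2.7,175,-0.2,0.1,-0.5]],
  ],
)

```text
clock: 30.8
tool_pos: [0.475, 0.4002, 0.0242]
eef_rot: [0.587, 0.734, -0.214, 0.267]
contact_force: [0.8, -0.7, 0.3]
opening: 0.602
finger_force: 0.0
```

Run:
```python
from h import *
s=r.get_state();print(s["clock"],s["tool_pos"],s["contact_force"])
go(tool(NEXT),"grasp")
t=cv2.imread("pics/t10.png");print("stage wafer spot BGR",t[212,447],t[208,445])
```

```text
30.8 [0.47499744 0.40023537 0.02417266] [ 0.75834901 -0.65869841  0.28851423]
grasp shift mm [-3.3  1.9  2.4] turn deg [ 0.13 -0.02  0.27]
stage wafer spot BGR [152 168 174] [141 156 161]
```

Request:
move_arm(
  targets=[
    [[0.6,-3.3,1.9,2.4,0.1,0,0.3],[0.6,-3.3,1.9,2.4,0.1,0,0.3],[0.3,-3.3,1.9,2.4,0.1,0,0.3],[0.1,-3.3,1.9,2.4,0.1,0,0.3],[0,-3.3,1.9,2.4,0.1,0,0.3],[0,-3.3,1.9,2.4,0.1,0,0.3],[0,-3.3,1.9,2.4,0.1,0,0.3]],
  ],
  newtons=60,
)

```text
clock: 31.68
tool_pos: [0.4778, 0.3955, 0.0238]
eef_rot: [0.589, 0.732, -0.215, 0.267]
contact_force: [-0.1, 0.6, -0.6]
opening: 0.13
finger_force: 60.0
```

```bash
cat >> h.py <<'E'
def holes(uvs,t):
    g=cv2.cvtColor(t,cv2.COLOR_RGB2GRAY).astype(float);out=[]
    for u,v in uvs:
        for _ in range(5):
            w=5;ui,vi=int(round(u)),int(round(v));p=g[vi-w:vi+w+1,ui-w:ui+w+1];yy,xx=np.mgrid[vi-w:vi+w+1,ui-w:ui+w+1]
            k=np.clip(np.median(p)-15-p,0,None)*(np.hypot(xx-u,yy-v)<4.5);u,v=(k*xx).sum()/k.sum(),(k*yy).sum()/k.sum()
        out.append((u,v))
    return out
E
python3 - <<'E'
from h import *
s=r.get_state();print(s["clock"],s["tool_pos"],s["contact_force"],s["opening"],s["finger_force"])
go(tool(NEXT),"grasp");t=r.snapshot("top");cv2.imwrite("pics/t11.png",t[:,:,::-1])
H=holes([(174.6,241.7),(180.5,270.5)],t);X=plane("top",H,.011);d=X[0]-X[1];print(np.round(H,1).tolist(),np.linalg.norm(d),"yaw",np.degrees(np.arctan2(d[1],d[0]))-90,"orig",X.mean(0)+.018*np.array([d[1],-d[0],0])/np.linalg.norm(d))
pz=tool(NEXT);go((pz[0]+[0,0,.12],pz[1]),"lift")
E
```

```text
31.675 [0.47775651 0.39552908 0.02375909] [-0.05796855  0.63121366 -0.55806151] 0.1304223284326312 59.99830350279808
grasp shift mm [ 0.4  0.2 -1.3] turn deg [-0.03  0.07 -0.01]
[[174.9, 241.6], [180.8, 270.4]] 0.06804441780898869 yaw -77.72026851361872 orig [0.48547882 0.36307093 0.011     ]
lift shift mm [-76.8   0.2 -93.1] turn deg [-0.03  0.07 -0.01]
```

Request:
move_arm(
  targets=[
    [[0,-6,0,-7,0,0,0],[0,-19,0,-23,0,0,0],[0,-39,0,-46,0,0,0],[0,-64,0,-76,0,0,0],[0,-90,0,-107,0,0,0],[0,-116,0,-138,0,0,0],[0,-141,0,-168,0,0,0],[0,-160,0,-191,0,0,0],[0,-167,0,-199,0,0,0],[0,-167,0,-199,0,0,0]],
  ],
)

```text
clock: 32.98
tool_pos: [0.4777, 0.3959, 0.2841]
eef_rot: [0.589, 0.732, -0.214, 0.267]
contact_force: [0.0, 0.6, -3.5]
opening: 0.131
finger_force: 60.0
```

```bash
cat >> h.py <<'E'
# hand transform of next plate: plate frame seen at the grasp, tool measured then
GT=(np.array([.47775651,.39552908,.02375909]),None)
E
python3 - <<'E'
from h import *
s=r.get_state();print(s["clock"],s["tool_pos"],s["contact_force"],s["moment"])
p=tool(DONE,off=(-.15,0,.17));print(p[0]);go(p,"front hi")
q=(REF[0]+np.array([0,0,.0239]),REF[1])
xp=DONE[1][:,0];print(xp, q[0]-xp*.13)
E
```

```text
32.975 [0.47766927 0.39587651 0.28411817] [ 0.04609304  0.55298801 -3.4899301 ] [1.02721969 0.10210076 0.031583  ]
[ 0.62329407 -0.04858486  0.26144516]
front hi shift mm [-341.8   47.1  316.6] turn deg [1.899e+01 1.000e-02 2.260e+01]
[-0.2948743  -0.95553605 -0.        ] [ 0.61707266 -0.06854731  0.115     ]
```

Request:
move_arm(
  targets=[
    [[0,-20,3,19,1.1,0,1.3],[0,-55,8,51,3,0,3.6],[0,-95,13,88,5.3,0,6.3],[0,-140,19,130,7.8,0,9.3],[0,-185,25,171,10.3,0,12.2],[0,-230,32,213,12.8,0,15.2],[0,-275,38,255,15.3,0,18.2],[0,-315,43,292,17.5,0,20.8],[0,-342,47,317,19,0,22.6],[0,-342,47,317,19,0,22.6]],
  ],
)

```text
clock: 34.22
tool_pos: [0.6227, -0.0546, 0.26]
eef_rot: [0.757, 0.555, -0.279, 0.203]
contact_force: [0.3, 0.2, -2.8]
opening: 0.128
finger_force: 60.0
```

Request:
move_arm(
  targets=[
    [[0,0,0,0,0,0,0],[0,0,0,0,0,0,0]],
  ],
)

```text
clock: 34.48
tool_pos: [0.623, -0.047, 0.2604]
eef_rot: [0.755, 0.559, -0.276, 0.203]
contact_force: [0.0, 0.4, -1.4]
opening: 0.124
finger_force: 60.0
```

Run:
```python
from h import *
s=r.get_state();print(s["clock"],s["tool_pos"],s["contact_force"],s["finger_force"])
q=(REF[0]+np.array([0,0,.030]),REF[1]);xp=DONE[1][:,0]
go((q[0]-xp*.14,q[1]),"front low");go((q[0]-xp*.07,q[1]),"in half");go(q,"over pins +30")
u=r.snapshot("scene");print("done wafer",waf(u)[:2])
```

```text
34.475 [ 0.62302912 -0.04702926  0.26036427] [ 0.01296499  0.35564499 -1.44245134] 59.9968446046114
front low shift mm [ 80.1   0.9 114.6] turn deg [-0.06 -0.04  0.23]
in half shift mm [ 26.5   0.7 159.6] turn deg [-0.06 -0.04  0.23]
over pins +30 shift mm [-27.1   0.5 204.6] turn deg [-0.06 -0.04  0.23]
done wafer ((295.7048034667969, 205.6715850830078), (16.80466079711914, 17.691200256347656))
```

Request:
move_arm(
  targets=[
    [[0,40,0.5,60,0,0,0.2],[0,84,0.9,119,0,0,0.2],[0,84,0.9,119,0,0,0.2],[0,84,0.9,119,0,0,0.2],[0,60,0.8,139,0,0,0.2],[0,32,0.7,163,0,0,0.2],[0,8,0.6,184,0,0,0.2],[0,-10,0.5,199,0,0,0.2],[0,-21,0.5,208,0,0,0.2],[0,-22,0.5,209,0,0,0.2]],
  ],
)

```text
clock: 35.78
tool_pos: [0.5795, -0.1944, 0.1161]
eef_rot: [0.757, 0.556, -0.275, 0.204]
contact_force: [0.1, -0.2, -1.7]
opening: 0.128
finger_force: 60.0
```

Request:
move_arm(
  targets=[
    [[0,0,0,0,0,0,0],[0,0,0,0,0,0,0]],
  ],
)

```text
clock: 36.02
tool_pos: [0.5799, -0.1923, 0.115]
eef_rot: [0.757, 0.557, -0.275, 0.204]
contact_force: [0.2, -0.1, -3.0]
opening: 0.13
finger_force: 60.0
```

```bash
cat >> h.py <<'E'
def stage_rep(save=None,dz=.022):
    s=r.get_state();print(s["clock"],"tool - REF plate frame mm",(1000*DONE[1].T@(s["tool_pos"]-REF[0])).round(1),"F plate",(DONE[1].T@s["contact_force"]).round(1),"M",s["moment"].round(2),s["finger_force"].round(0));go((REF[0]+[0,0,dz],REF[1]),f"to +{dz}")
    z=s["tool_pos"][2]-REF[0][2]
    if save:
        t=r.snapshot("top");cv2.imwrite(f"pics/{save}.png",t[:,:,::-1])
        P=[DONE[0]+DONE[1]@np.array([-.018,y,.008+z]) for y in(.034,-.034)];p=proj("top",P);H=holes(p,t);X=plane("top",H,.078+z)
        print("pred",p.round(1).tolist(),"found",np.round(H,1).tolist(),"hole err plate frame mm",[(1000*DONE[1].T@(X[i]-P[i])).round(1).tolist() for i in(0,1)])
E
python3 -c "
from h import *
stage_rep('t12')"
```

```text
Traceback (most recent call last):
  File "h.py", line 62, in stage_rep
    s=r.get_state();print(s["clock"],"tool - REF plate frame mm",(1000*DONE[1].T@(s["tool_pos"]-REF[0])).round(1),"F plate",(DONE[1].T@s["contact_force"]).round(1),"M",s["moment"].round(2),s["finger_force"].round(0));go((REF[0]+[0,0,dz],REF[1]),f"to +{dz}")
                                                                                                                                                                                             ^^^^^^^^^^^^^^^^^^^^^^^
AttributeError: 'float' object has no attribute 'round'
```

```bash
sed -i 's/s\["finger_force"\].round(0)/round(s["finger_force"])/' h.py; python3 -c "
from h import *
stage_rep('t12')
t=cv2.imread('pics/t12.png');g=t.max(2)
print(g[187:200,439:453].tolist());print(g[217:231,431:445].tolist())"
```

```text
36.025 tool - REF plate frame mm [-0.8  1.  23.9] F plate [ 0.   0.3 -3. ] M [ 0.94 -0.31 -0.11] 60
to +0.022 shift mm [ 0.6 -1.   2. ] turn deg [-0.01 -0.07 -0.08]
pred [[445.7, 192.7], [437.5, 223.6]] found [[448.4, 194.2], [437.2, 223.7]] hole err plate frame mm [[6.3, -1.4, -0.0], [-0.5, -0.3, -0.0]]
[[65, 189, 199, 201, 207, 214, 171, 84, 48, 46, 43, 45, 49, 52], [151, 187, 186, 183, 185, 188, 198, 203, 212, 168, 119, 77, 57, 46], [197, 193, 188, 184, 184, 184, 185, 187, 191, 194, 202, 211, 223, 98], [194, 192, 187, 187, 189, 170, 114, 141, 175, 186, 192, 199, 100, 102], [198, 196, 190, 192, 175, 193, 198, 144, 110, 177, 196, 93, 92, 101], [198, 200, 197, 198, 127, 184, 196, 203, 85, 173, 205, 100, 100, 104], [91, 189, 195, 197, 130, 62, 194, 203, 83, 146, 205, 106, 102, 106], [77, 92, 192, 199, 164, 89, 84, 82, 92, 200, 102, 98, 106, 108], [48, 56, 85, 194, 200, 183, 140, 164, 170, 202, 106, 103, 110, 92], [52, 42, 51, 190, 192, 191, 196, 198, 204, 100, 96, 102, 106, 81], [52, 49, 33, 191, 189, 184, 183, 186, 199, 102, 101, 105, 101, 74], [52, 50, 36, 138, 191, 186, 182, 183, 1
[... 394 characters left out ...]
 191, 194, 196, 165, 154, 149, 180, 195, 191, 192, 195, 194], [189, 190, 190, 193, 143, 179, 200, 145, 119, 192, 196, 194, 191, 191], [189, 188, 191, 185, 97, 56, 186, 110, 70, 179, 197, 195, 194, 194], [192, 192, 194, 200, 130, 64, 88, 91, 88, 172, 191, 190, 193, 194], [192, 190, 194, 199, 167, 102, 97, 89, 130, 181, 191, 192, 189, 189], [190, 190, 196, 196, 199, 190, 154, 171, 200, 198, 192, 188, 188, 189], [158, 161, 185, 190, 194, 199, 200, 197, 195, 194, 194, 195, 195, 193], [192, 169, 140, 123, 156, 188, 192, 194, 191, 196, 196, 192, 193, 194], [195, 193, 193, 194, 170, 155, 137, 161, 163, 188, 189, 192, 196, 196], [191, 195, 193, 194, 194, 194, 194, 192, 167, 141, 137, 161, 192, 191]]
```

Request:
move_arm(
  targets=[
    [[0,0.6,-1,2,0,0,-0.1],[0,2.5,-1,4.3,0,0,-0.1],[0,4.5,-1,6.6,0,0,-0.1],[0,6.4,-1,8.9,0,0,-0.1],[0,6.4,-1,8.9,0,0,-0.1]],
  ],
)

```text
clock: 36.7
tool_pos: [0.5779, -0.1944, 0.1041]
eef_rot: [0.756, 0.557, -0.276, 0.203]
contact_force: [-0.4, -0.3, -2.0]
opening: 0.131
finger_force: 60.0
```

```bash
python3 -c "
from h import *
stage_rep(dz=.006)"
```

```text
36.7 tool - REF plate frame mm [ 1.8 -0.4 13. ] F plate [ 0.5 -0.3 -2. ] M [ 0.96 -0.41 -0.01] 60
to +0.006 shift mm [5.9 0.4 4.2] turn deg [-0.1   0.02 -0.04]
```

Request:
move_arm(
  targets=[
    [[0,1.4,0.4,-1.2,0,0,0],[0,1.4,0.4,-1.2,0,0,0],[0,2.6,0.4,0.3,0,0,0],[0,3.9,0.4,1.9,0,0,0],[0,5.2,0.4,3.4,0,0,0],[0,5.2,0.4,3.4,0,0,0]],
  ],
)

```text
clock: 37.45
tool_pos: [0.5788, -0.1928, 0.0983]
eef_rot: [0.756, 0.557, -0.276, 0.204]
contact_force: [0.8, 0.6, -2.7]
opening: 0.131
finger_force: 60.0
```

```bash
python3 -c "
from h import *
stage_rep(dz=.003)"
```

```text
37.45 tool - REF plate frame mm [0.  0.1 7.2] F plate [-0.9  0.6 -2.7] M [ 0.93 -0.37 -0.01] 60
to +0.003 shift mm [ 2.7 -0.1  3.2] turn deg [-0.1   0.02 -0.04]
```

Request:
move_arm(
  targets=[
    [[0,1.3,0,1.6,0,0,0],[0,2.6,0,3.2,0,0,0],[0,3.4,0,4.2,0,0,0],[0,3.4,0,4.2,0,0,0]],
  ],
)

```text
clock: 37.95
tool_pos: [0.5788, -0.1929, 0.093]
eef_rot: [0.756, 0.557, -0.276, 0.204]
contact_force: [-0.6, -0.0, -2.1]
opening: 0.131
finger_force: 60.0
```

```bash
python3 -c "
from h import *
stage_rep(dz=.0)"
```

```text
37.95 tool - REF plate frame mm [0.1 0.1 1.9] F plate [ 0.2 -0.5 -2.1] M [ 0.97 -0.37 -0.01] 60
to +0.0 shift mm [ 1.3 -0.1  1.4] turn deg [-0.09  0.02 -0.06]
```

Request:
move_arm(
  targets=[
    [[0,0.5,0,0.6,0,0,0],[0,0.9,0,1.1,0,0,0],[0,1.2,0,1.4,0,0,0],[0,1.2,0,1.4,0,0,0]],
  ],
)

```text
clock: 38.45
tool_pos: [0.5789, -0.1929, 0.0912]
eef_rot: [0.756, 0.557, -0.276, 0.204]
contact_force: [-0.0, -0.1, -2.3]
opening: 0.131
finger_force: 60.0
```

```bash
python3 -c "
from h import *
stage_rep(dz=-.001)"
```

```text
38.45 tool - REF plate frame mm [0.  0.2 0.1] F plate [ 0.1  0.  -2.3] M [ 0.95 -0.39  0.01] 60
to +-0.001 shift mm [ 0.8 -0.2  0.8] turn deg [-0.08  0.01 -0.07]
```

Request:
move_arm(
  targets=[
    [[0,0.35,-0.1,0.4,0,0,0],[0,0.7,-0.1,0.8,0,0,0],[0,0.7,-0.1,0.8,0,0,0]],
  ],
)

```text
clock: 38.83
tool_pos: [0.5789, -0.1929, 0.0907]
eef_rot: [0.756, 0.557, -0.276, 0.204]
contact_force: [-1.1, 1.6, 1.9]
opening: 0.131
finger_force: 60.0
```

Request:
move_arm(
  targets=[
    [[0,0.35,0,0.4,0,0,0],[0,0.7,0,0.8,0,0,0],[0,0.7,0,0.8,0,0,0]],
  ],
)

```text
clock: 39.2
tool_pos: [0.5789, -0.1929, 0.0907]
eef_rot: [0.756, 0.557, -0.276, 0.204]
contact_force: [-0.6, 3.8, 10.1]
opening: 0.13
finger_force: 60.0
```

```bash
python3 -c "
from h import *
stage_rep(dz=-.001)"
```

```text
39.2 tool - REF plate frame mm [ 0.   0.2 -0.4] F plate [-3.5 -1.7 10.1] M [ 0.08  0.42 -0.35] 60
to +-0.001 shift mm [ 0.4 -0.2  0.4] turn deg [-0.06  0.1  -0.11]
```

Request:
move_arm(
  targets=[
    [[0,-0.6,0,-0.7,0,0,0],[0,-0.6,0,-0.7,0,0,0],[0.16,-0.6,0,-0.7,0,0,0],[0.2,-0.6,0,-0.7,0,0,0],[0.4,-0.6,0,-0.7,0,0,0],[0.6,-0.6,0,-0.7,0,0,0],[0.6,-0.6,0,-0.7,0,0,0]],
  ],
  newtons=10,
)

```text
clock: 40.08
tool_pos: [0.5788, -0.1929, 0.09]
eef_rot: [0.756, 0.557, -0.276, 0.204]
contact_force: [0.0, -0.3, -0.4]
opening: 0.519
finger_force: 0.0
```

```bash
python3 -c "
from h import *
stage_rep(dz=.0);print(r.get_state()['opening'])
t=r.snapshot('top');cv2.imwrite('pics/t13.png',t[:,:,::-1]);u=r.snapshot('scene');print(waf(u)[:2])
P=[DONE[0]+DONE[1]@np.array([-.018,y,.008]) for y in(.034,-.034)];print(proj('top',P).round(1).tolist());g=t.max(2)
print(g[188:200,436:450].tolist());print(g[218:231,428:442].tolist())"
```

```text
40.075 tool - REF plate frame mm [ 0.1  0.1 -1.1] F plate [ 0.3  0.1 -0.4] M [ 0.6  -0.27 -0.01] 0
to +0.0 shift mm [-0.6 -0.1 -0.9] turn deg [-0.09  0.01 -0.06]
0.519088004134717
((297.7978210449219, 208.2801971435547), (10.126442909240723, 16.325895309448242))
[[442.7, 194.0], [434.7, 224.2]]
[[49, 51, 76, 172, 202, 203, 110, 205, 165, 134, 68, 56, 55, 44], [52, 49, 45, 68, 194, 203, 175, 172, 119, 192, 203, 212, 158, 65], [52, 52, 48, 41, 57, 186, 194, 191, 193, 195, 170, 115, 202, 111], [50, 52, 53, 48, 33, 169, 191, 189, 186, 186, 188, 191, 198, 182], [51, 51, 52, 52, 41, 116, 111, 110, 145, 184, 183, 185, 192, 95], [50, 50, 53, 50, 43, 58, 90, 114, 68, 174, 189, 186, 194, 98], [50, 51, 51, 47, 48, 84, 129, 178, 114, 112, 190, 193, 198, 102], [44, 46, 48, 40, 66, 97, 119, 123, 76, 138, 192, 200, 97, 97], [50, 44, 43, 32, 157, 157, 124, 132, 106, 169, 197, 204, 103, 99], [165, 135, 112, 79, 194, 202, 157, 162, 191, 191, 187, 199, 104, 101], [195, 194, 196, 192, 187, 186, 190, 192, 191, 190, 193, 199, 106, 98], [193, 193, 191, 186, 183, 181, 180, 181, 182, 185, 195, 99, 96, 104]]

[... 198 characters left out ...]
 [43, 43, 43, 44, 40, 46, 179, 195, 196, 194, 193, 191, 190, 194], [78, 68, 57, 46, 46, 90, 127, 148, 175, 191, 191, 191, 192, 193], [189, 174, 146, 112, 105, 95, 80, 85, 75, 173, 195, 194, 192, 189], [194, 197, 199, 207, 154, 94, 126, 176, 95, 134, 192, 195, 193, 192], [198, 193, 194, 196, 160, 98, 117, 147, 88, 138, 189, 189, 189, 192], [198, 192, 190, 195, 203, 127, 116, 139, 108, 167, 191, 189, 188, 190], [191, 190, 191, 194, 198, 185, 149, 149, 170, 196, 192, 189, 189, 189], [140, 159, 161, 185, 189, 194, 199, 198, 196, 196, 193, 193, 192, 193], [196, 198, 166, 142, 126, 155, 189, 190, 192, 192, 194, 192, 193, 194], [193, 198, 194, 195, 199, 169, 158, 140, 162, 162, 187, 188, 191, 194]]
```

Request:
move_arm(
  targets=[
    [[0.6,-0.6,0,-1,0,0,0],[0.6,-0.6,0,-10,0,0,0],[0.6,0,0,-40,0,0,0],[0.6,0,0,-80,0,0,0],[0.6,0,0,-120,0,0,0],[0.6,0,0,-160,0,0,0],[0.6,0,-60,-190,0,0,0],[0.6,0,-120,-210,0,0,0],[0.6,0,-180,-210,0,0,0],[0.6,0,-200,-210,0,0,0]],
  ],
)

```text
clock: 41.42
tool_pos: [0.425, -0.0027, 0.2515]
eef_rot: [0.755, 0.559, -0.275, 0.203]
contact_force: [1.1, 0.2, -0.3]
opening: 0.6
finger_force: 0.0
```

Request:
move_arm(
  targets=[
    [[0.6,0,0,0,0,0,0],[0.6,0,0,0,0,0,0]],
  ],
)

```text
clock: 41.68
tool_pos: [0.429, -0.0045, 0.2508]
eef_rot: [0.757, 0.557, -0.275, 0.204]
contact_force: [-0.4, -0.1, -0.2]
opening: 0.599
finger_force: 0.0
```

Run:
```python
from h import *
s=r.get_state();print(s["clock"],s["tool_pos"],s["contact_force"])
t=r.snapshot('top');cv2.imwrite('pics/t14.png',t[:,:,::-1]);u=r.snapshot('scene');cv2.imwrite('pics/s14.png',u[:,:,::-1]);a=waf(u);print(a)
H=holes([(442.7,194),(434.7,224.1)],t);X=plane("top",H,.0785);print("stage holes px",np.round(H,1).tolist(),"err vs pins mm",[(1000*(DONE[1].T@(X[i]-DONE[0])-np.array([-.018,y,.0085]))).round(1).tolist() for i,y in enumerate((.034,-.034))])
old=cv2.imread('pics/t0.png') if 0 else cv2.imread('pics/top0.png')[:,:,::-1]
d=np.abs(t.astype(int)-cv2.imread('pics/t10.png')[:,:,::-1]).max(2)[200:262,284:345];print("rest area change vs t10",(d>40).sum())
d=np.abs(u.astype(int)-cv2.imread('pics/s10.png')[:,:,::-1]).max(2)[170:245,265:325];print("scene",(d>40).sum())
d=np.abs(t.astype(int)-old).max(2);print("bystanders change",[(d[c:e,a:b]>40).sum() for a,b,c,e in((180,228,140,186),(252,294,122,188),(308,334,140,164))])
```

```text
41.675 [ 0.42899282 -0.0045182   0.25076005] [-0.36738894 -0.13509873 -0.18170624]
((295.68695068359375, 205.69439697265625), (16.710222244262695, 17.624914169311523), 10.161328315734863)
stage holes px [[442.7, 194.1], [434.6, 224.3]] err vs pins mm [[0.0, -0.2, 0.0], [-0.2, -0.4, 0.0]]
rest area change vs t10 1951
scene 1042
bystanders change [np.int64(1281), np.int64(1584), np.int64(248)]
```

```bash
python3 -c "
from plant import r
print(r.finish_job())"
```

```text
the job is handed in; nothing more can be done
None
```

I handed the job in at about 42 s; the verdict is not shown. The dark blue plate measures seated on both pins, within about 0.5 mm. The copper plate leans on the rest, tab up and wafer out, but sits about 7 mm up from the seat, possibly on the lip. Its lean is roughly 63° (limits 61–69°); I did not correct either.

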